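# Pack the dissecting kit and lay the specimen tubes down

## Robot

A 6-joint arm with a two-finger parallel gripper is mounted at the origin on the work surface. World frame = base frame: x ahead of the robot, y to its left, z up, the work surface at z = 0. Lengths are in mm, angles in degrees, forces in N, time in s.
With the tool pointing down it reaches from about 350 to 850 mm from the base axis. Payload 8.1 kg.
Tool frame: the origin (TCP) lies midway between the tips of the shut fingers; the grasp point (between the pads) lies 19 mm behind it; z points along the fingers, y is the line along which they close (so a half turn about z gives the same grasp; the last joint's range is limited). The gripper opens to 85 mm and grips with 20 to 120 N. Pads are 22 mm wide; open, the fingers measure 114 mm over their backs; the gripper's body (76 mm by 85 mm) begins 54 mm behind the grasp point. The pads swing forward as they close: fully open they stand 13 mm farther back than shut.
Start: joints at [-78.862, 7.471, 85.268, -0, 87.261, -4.893], TCP at [165.718, -576.665, 231.292] pointing down, gripper open.
Joint ranges: [-169.43, 169.43], [-51.17, 129.36], [1.28, 143.12], [-76.62, 256.62], [0, 156.53], [-152.29, 152.29]. Speed limits (degrees/s): [136.94, 136.94, 159.86, 180, 180, 180].

## Interface

Orientations are given as [roll, pitch, yaw] about the fixed x, y, z axes, in that order (R = Rz(yaw) Ry(pitch) Rx(roll)).
In Python, from bench import sense, snapshot, camera_params, hand_in, masks_of, pinpoint gives the robot as it stands.
- The arm moves only by the tool step_arm, never from a script. Its argument "targets" is a list of rows, each an object with "angular": the turn, a rotation vector about the tool's x, y, z scaled (see below), a list of three; "dp": the shift along the tool's x, y, z scaled (see below), a list of three; "fingers": the closure, from 0 (fully open) to 1 (shut). A call has exactly 8 rows; each row is the pose to reach, as a shift and turn from the pose commanded when the call began, along the tool's axes at that moment, turning the shorter way round; what a row does not reach only later rows make up. The controller multiplies each number of a shift by 0.2 m and each number of a turn by 180 degrees. A row lasts 1/8 s, in which the tool goes at most 62.5 mm and 10.7 degrees, less where a joint would pass 70% of its speed; a pose out of reach is approached as far as the arm can. A call with a number of a shift or a turn outside -1 to 1 is refused whole. A call with a gripper value outside its range is refused whole. The fingers move at their own pace and stop on an object; "newtons" is the grip in N (left out, the last holds). Time passes only in rows, so rows that repeat a pose let the fingers close, or fill a call up. It gives the time, the measured TCP pose, the force, the opening and the grip force at its end, in the units of the state.
- sense(): the state, without advancing time (a new reading comes with each control period).
- snapshot(name): name is "scene" or "top"; returns the picture (400x640x3 uint8, blue, green, red); there is no depth.
- camera_params(name): a dict with "vfov" (degrees; the focal length in pixels is half the picture's height over the tangent of half this angle, whatever the lens; pixels are square), "cx", "cy" (the principal point, pixels), "D" ([k1, k2, p1, p2, k3] as OpenCV has them; the pictures are not rectified), "R" (3x3) and "t" (3): a world point X has camera coordinates R X + t. Camera axes: x right, y down, z forward; pixel columns grow to the right and rows downward; lengths in mm; the calibration is good to about 2 mm. A picture is of the moment at which its call begins. camera_params takes no time and is no camera call.
- hand_in(): hands the job in; it is judged then, once.
Trained networks look in the newest picture that a camera, given by its name, has taken for a name from the list of things; names that differ only in an ending like _2 or _b are one class to them, and where a whole thing is asked for, a point or a joint stands for the part that bears it (a point fixed in the world has none). Each returns a list of dicts, best first, with "conf" (0 to 1); they miss things now and then, are a little off and sometimes report something else, mostly with a low value. They report only what shows in the picture. A call takes as long as a camera call. They do not tell look-alikes from the thing itself.
- masks_of(camera, label): "pixels" (400x640 bool, what is visible of it) and "at" ([column, row] in pixels, amid what is visible of it).
- pinpoint(camera, label): "at" ([column, row] in pixels: a listed point, or the origin of a listed thing).
The state is a dict: "time": time; "joint_pos": joint angles; "qd": joint speeds; "joint_efforts": joint torques, N m; "tool_pos": TCP position; "tcp_rot": TCP orientation; "ft_force": force on the tool from outside, world axes, zero at the start; "wrist_torque": the same for the moment, N m; "finger_gap": finger opening in mm; "grip_force": force on a finger pad.
Only numpy, scipy, OpenCV 4.12 (cv2) and the standard library are available. Lean on these libraries where they do the work, as an engineer would, in place of code of your own. Each camera call takes 0.05 s, during which the arm holds its last target. There are 200 camera calls.

## Task

Pack the insect-sorting kit: lay every instrument from the foam board across both combs of the steel tray, one per lane in the order of use counting from the yellow-tab end (1 steel forceps, 2 blue probe, 3 red hook, 4 wooden spatula, 5 green scoop; leave the lane of a missing one empty; tips may point either way), each centred on the tray's width and flat in its notches. Then, or before, lay every upright glass tube on its side in a lane of its own in the blue saddles, resting in both and centred on them (any lane, cap at either end). Leave the wash bottle, the tin and the jar where they are.

Things in the scene. Friction and masses are not known exactly. Their poses are not given: they have to be found in the camera images.
- tray: Fixed steel tray (mm: 250 x 184, floor 6; walls 4 thick, 36 high). Origin: underside centre, on the bench. x runs along it from the yellow-tab end (x = -131, nearer the robot). Two white combs (10 thick) along x at y = -45 and +45; instruments lie across both, along y, in 5 lanes at x = -84, -42, 0, 42, 84. Notches: bottom 20 above the bench, 26 wide; teeth up to 34.
- cradle: Fixed grey base 100 (x) x 180 (y) x 6 mm with blue V saddles for three tubes lying along its x, lanes at y = -58, 0, 58 mm. Origin: underside centre, on the bench; z up. Each lane has two 8 mm thick saddles at x = -32 and +32 mm, 90-degree Vs, tops 30 mm above the bench; free finger room between them. A tube in a lane has its axis 34 mm above the bench.
- board: Fixed white foam board 360 x 180 mm, 10 mm thick, on which the instruments lie at the start. Origin: centre of its underside; instruments lie along its y, in places 60 mm apart along its x.
- forceps: Instrument 140 mm long, lying flat. Origin: mid-length, on the underside; x along it to the tip, z up. Forceps, bare steel, straight, two arms closed together: 10 mm wide and 9 mm thick over the whole length (does not open). About 30 g.
- probe: Instrument 140 mm long, lying flat. Origin: mid-length, on the underside; x along it to the tip, z up. Handle (x = -70 to +20 mm) 10 mm wide, 9 mm thick, blue plastic; then a steel tip 4 mm thick, a straight needle. About 30 g; grip the handle near x = -10 mm.
- hook: Instrument 140 mm long, lying flat. Origin: mid-length, on the underside; x along it to the tip, z up. Handle (x = -70 to +20 mm) 10 mm wide, 9 mm thick, red plastic; then a steel tip 4 mm thick, a needle bent to a hook. About 30 g; grip the handle near x = -10 mm.
- spatula: Instrument 140 mm long, lying flat. Origin: mid-length, on the underside; x along it to the tip, z up. Handle (x = -70 to +20 mm) 10 mm wide, 9 mm thick, brown wood; then a steel tip 4 mm thick, a flat blade. About 30 g; grip the handle near x = -10 mm.
- scoop: Instrument 140 mm long, lying flat. Origin: mid-length, on the underside; x along it to the tip, z up. Handle (x = -70 to +20 mm) 10 mm wide, 9 mm thick, green plastic; then a steel tip 4 mm thick, a little round scoop. About 30 g; grip the handle near x = -10 mm.
- tube_a: Specimen tube, standing on the bench at the start: clear glass body 30 mm diameter with amber contents, square white cap 32 x 32 x 15 mm, 115 mm long in all, about 40 to 85 g. Grip the glass. Origin: centre of its foot; z along the axis to the cap.
- tube_b: Specimen tube, standing on the bench at the start: clear glass body 30 mm diameter with amber contents, square white cap 32 x 32 x 15 mm, 115 mm long in all, about 40 to 85 g. Grip the glass. Origin: centre of its foot; z along the axis to the cap.
- tube_c: Specimen tube, standing on the bench at the start: clear glass body 30 mm diameter with amber contents, square white cap 32 x 32 x 15 mm, 115 mm long in all, about 40 to 85 g. Grip the glass. Origin: centre of its foot; z along the axis to the cap.
- tube_a_mid (a point): Point on the axis of tube_a at mid-length, 57.5 mm from its foot; z along the axis to the cap.
- tube_b_mid (a point): Point on the axis of tube_b at mid-length, 57.5 mm from its foot; z along the axis to the cap.
- tube_c_mid (a point): Point on the axis of tube_c at mid-length, 57.5 mm from its foot; z along the axis to the cap.
- wash_bottle: Bystander: small white bottle, 52 mm diameter, 100 mm tall, origin at its foot. Leave alone.
- tin: Bystander: round brass-coloured tin, 60 mm diameter, 35 mm tall, origin at its foot. Leave alone.
- jar: Bystander: small glass jar, 52 mm diameter, 70 mm tall, origin at its foot. Leave alone.
Things that resemble listed ones, but are neither listed nor needed, are in the scene too. There is more than one size of the scoop; the job needs the middle-sized.

How it is judged (in metres and radians):
At the end, for the whole second after the job is handed in: Each instrument lies in its own lane across both combs (middle within 12 mm of the lane line, 30 mm of mid-tray, 0.2 rad); each tube lies in its own cradle lane (within 8 mm of the lane line, 18 mm of mid-cradle, 6 mm of its 34 mm height, 0.15 rad); all at rest (x of forceps in the frame of tray between -0.096 and -0.072 m and y of forceps in the frame of tray between -0.03 and 0.03 m and z of forceps in the frame of tray between 0.015 and 0.033 m and angle between the x axis of each of forceps, probe, hook, spatula, scoop and the y axis of tray, either way round below 0.2 rad and linear speed of each of forceps, probe, hook, spatula, scoop, tube_a, tube_b, tube_c below 0.03 m/s and x of probe in the frame of tray between -0.054 and -0.03 m and y of probe in the frame of tray between -0.03 and 0.03 m and z of probe in the frame of tray between 0.015 and 0.033 m and x of hook in the frame of tray between -0.012 and 0.012 m and y of hook in the frame of tray between -0.03 and 0.03 m and z of hook in the frame of tray between 0.015 and 0.033 m and x of spatula in the frame of tray between 0.03 and 0.054 m and y of spatula in the frame of tray between -0.03 and 0.03 m and z of spatula in the frame of tray between 0.015 and 0.033 m and x of scoop in the frame of tray between 0.072 and 0.096 m and y of scoop in the frame of tray between -0.03 and 0.03 m and z of scoop in the frame of tray between 0.015 and 0.033 m and (y of tube_a_mid in the frame of cradle between -0.066 and -0.05 m or y of tube_a_mid in the frame of cradle between -0.008 and 0.008 m or y of tube_a_mid in the frame of cradle between 0.05 and 0.066 m) and x of tube_a_mid in the frame of cradle between -0.018 and 0.018 m and z of tube_a_mid in the frame of cradle between 0.028 and 0.04 m and angle between the z axis of each of tube_a_mid, tube_b_mid, tube_c_mid and the x axis of cradle, either way round below 0.15 rad and (y of tube_b_mid in the frame of cradle between -0.066 and -0.05 m or y of tube_b_mid in the frame of cradle between -0.008 and 0.008 m or y of tube_b_mid in the frame of cradle between 0.05 and 0.066 m) and x of tube_b_mid in the frame of cradle between -0.018 and 0.018 m and z of tube_b_mid in the frame of cradle between 0.028 and 0.04 m and (y of tube_c_mid in the frame of cradle between -0.066 and -0.05 m or y of tube_c_mid in the frame of cradle between -0.008 and 0.008 m or y of tube_c_mid in the frame of cradle between 0.05 and 0.066 m) and x of tube_c_mid in the frame of cradle between -0.018 and 0.018 m and z of tube_c_mid in the frame of cradle between 0.028 and 0.04 m); the robot touches nothing.
It fails at once if the wash bottle is pushed away (distance of wash_bottle from where it was at the start of the episode above 0.03 m).
It fails at once if the tin is pushed away (distance of tin from where it was at the start of the episode above 0.03 m).
It fails at once if the jar is pushed away (distance of jar from where it was at the start of the episode above 0.03 m).
Of forceps, probe, hook, spatula, scoop only 4 to 5 are there at a start; the rules pass over those that are not, and their reading is None.
Of tube_a, tube_b, tube_c only 2 to 3 are there at a start; the rules pass over those that are not, and their reading is None.
At some moment in a run one of forceps, probe, hook, spatula, scoop may be knocked a few centimetres aside while the robot is not near it.
Once in a run the grip may slacken for a moment while it holds something.
It also fails if it takes over 210 s, if anything falls off the work surface, if the arm or the gripper's body presses on something with over 40 N, if the wrist force passes 120 N, or if a joint passes its speed limit or range.

## Working session

There is one attempt and no reset: what is moved stays moved. The work goes in short steps, Python scripts to look and compute and a tool call to move; the robot and the scene stay as the last step left them, time stands still between calls to the robot, and variables do not carry over. Pictures are saved under pics/ and viewed, at most 14 in all, crops included, and the job is handed in when it is done.

Besides the shell and the picture viewer there is one more tool, called after "Request:" as a command line: name --argument value ..., lists and objects as JSON in quotes. step_arm: Moves the arm, as the interface text tells. Its arguments: {"type":"object","properties":{"targets":{"type":"array","items":{"type":"object","properties":{"angular":{"type":"array","items":{"type":"number","minimum":-1,"maximum":1}},"dp":{"type":"array","items":{"type":"number","minimum":-1,"maximum":1}},"fingers":{"type":"number"}}}},"newtons":{"type":"number"}},"required":["targets"]}

```bash
ls; mkdir -p pics; python3 - <<'E'
from bench import *
import cv2,json
print(sense())
for n in("scene","top"):
    cv2.imwrite(f"pics/{n}0.png",snapshot(n)); print(n,camera_params(n))
E
```

```text
pics
{'time': 0.0, 'joint_pos': array([-7.88626891e+01,  7.51604347e+00,  8.53289311e+01, -2.38348082e-05,
        8.72613396e+01, -4.89261517e+00]), 'qd': array([ 0.08380285, -0.01607375,  0.03729917, -0.01794765,  0.00774871,
        0.04833571]), 'joint_efforts': array([ 6.48841160e-05, -5.69385087e+01, -5.00557208e+01,  2.27654499e-05,
        1.45245643e-02,  4.51850440e-06]), 'tool_pos': array([ 165.60354175, -576.12525313,  230.2380158 ]), 'tcp_rot': array([-1.79894071e+02, -9.04365057e-03,  1.60299188e+01]), 'ft_force': array([-1.11257754, -0.76522197,  0.78432599]), 'wrist_torque': array([ 0.01705778, -0.01776852, -0.0059748 ]), 'grip_force': 0.0, 'finger_gap': 84.96319532199342}
scene {'vfov': 54.725740794136335, 'cx': 321.71393777975237, 'cy': 197.3405433628763, 'D': array([-0.06575422,  0.        ,  0.        ,  0.        ,  0.        ]), 'R': array([[-0.69022556,  0.72353011,  0.00963612],
       [ 0.45198475,  0.4415026 , -0.77510337],
       [-0.565065  , -0.53064078, -0.63176096]]), 't': array([ 322.80364714, -166.66472387, 1317.61462186])}
top {'vfov': 50.07162026624657, 'cx': 317.76857126572395, 'cy': 202.43564086013066, 'D': array([0.00969541, 0.        , 0.        , 0.        , 0.        ]), 'R': array([[-1.64224350e-02, -9.99864814e-01, -8.10699148e-04],
       [-9.84302347e-01,  1.63093146e-02, -1.75735299e-01],
       [ 1.75724764e-01, -2.08802846e-03, -9.84437122e-01]]), 't': array([  30.90401234,  491.46763262, 1314.09316323])}
```

View pics/top0.png

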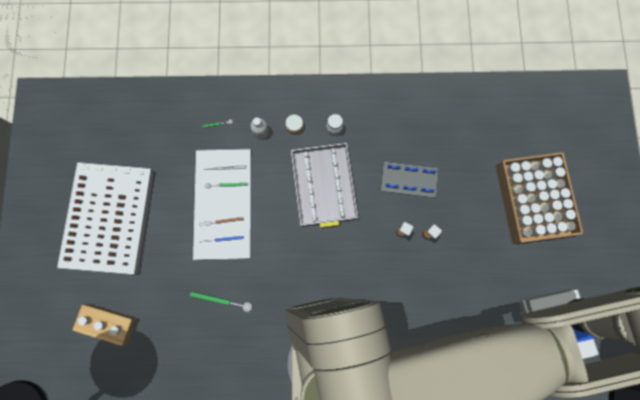

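View pics/scene0.png

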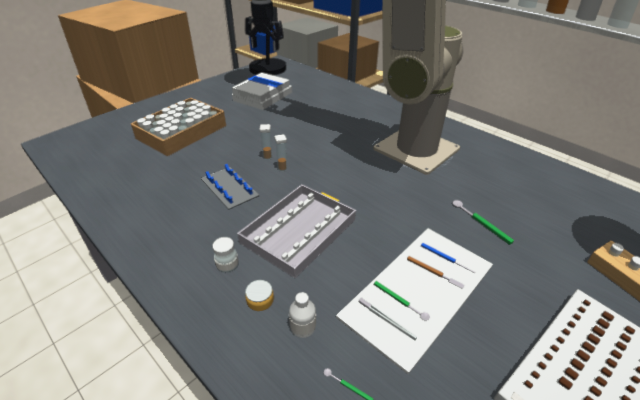

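The top view shows the board with the forceps (226,168), scoop (227,185), spatula (222,221) and probe (222,239); the hook is missing. The tray is at (325,185) with its yellow tab at (329,224), the cradle at (410,178), and the tubes at (406,229) and (433,232). Two decoy scoops lie off the board. The scene view agrees and shows only two free-standing tubes.

```bash
cat > h.py <<'E'
from bench import *
import numpy as np,cv2
from scipy.spatial.transform import Rotation as Ro
P={n:camera_params(n) for n in("scene","top")}
def ray(cam,uv):
    p=P[cam];f=200/np.tan(np.radians(p["vfov"]/2))
    K=np.array([[f,0,p["cx"]],[0,f,p["cy"]],[0,0,1]])
    u=cv2.undistortPoints(np.float64(uv).reshape(-1,1,2),K,p["D"]).reshape(-1,2)
    d=np.c_[u,np.ones(len(u))]@p["R"]; return -p["R"].T@p["t"],d
def plane(cam,uv,z):
    c,d=ray(cam,uv); return (c+d*((z-c[2])/d[:,2])[:,None])[:,:2]
def rect(cam,mask,z):
    uv=np.argwhere(mask)[:,::-1]; q=plane(cam,uv,z).astype(np.float32)
    c,s,a=cv2.minAreaRect(q)
    m=q.mean(0);w,v=np.linalg.eigh(np.cov((q-m).T));d=v[:,1];d=d*np.sign(d[1]+1e-9)
    t=(q-m)@d; mid=m+d*(t.min()+t.max())/2
    return mid,np.degrees(np.arctan2(d[1],d[0])),np.ptp(t),np.round(s),m
E
python3 - <<'E'
from h import *
np.set_printoptions(precision=1,suppress=True)
for cam in("top","scene"):
    snapshot(cam)
    for n,z in[("forceps",15),("probe",15),("hook",15),("spatula",15),("scoop",15),("tray",20),("cradle",6),("board",10),("wash_bottle",50),("tin",35),("jar",70)]:
        ps=pinpoint(cam,n)[:4]
        print(cam,n,"PIN",[(np.round(p["at"]),round(p["conf"],2),plane(cam,p["at"],0 if z in(20,6,10,50,35,70) else 10)[0]) for p in ps])
        for m in masks_of(cam,n)[:3]:
            mid,a,L,s,mm=rect(cam,m["pixels"],z); print("   mask",round(m["conf"],2),np.round(m["at"]),mid,round(a,1),round(L),s,mm)
    print("tubes",[(np.round(p["at"]),round(p["conf"],2),plane(cam,p["at"],57.5)[0]) for p in pinpoint(cam,"tube_a_mid")])
    print("foot",[(np.round(p["at"]),round(p["conf"],2),plane(cam,p["at"],0)[0]) for p in pinpoint(cam,"tube_a")])
E
```

```text
top forceps PIN [(array([397., 233.]), 0.68, array([ 394.8, -230.1])), (array([225., 169.]), 0.67, array([613.8, 326.2]))]
top probe PIN [(array([223., 240.]), 0.42, array([381.8, 327.2]))]
   mask 0.63 [228. 241.] [385.5 310.9] 94.7 83 [10. 83.] [385.4 311.8]
top hook PIN []
   mask 0.63 [336. 126.] [761.1 -33.9] 173.8 68 [47. 67.] [761.  -33.9]
top spatula PIN [(array([223., 218.]), 0.49, array([450.3, 329.7])), (array([226., 183.]), 0.26, array([567.2, 321.9]))]
top scoop PIN [(array([228., 184.]), 0.65, array([563.4, 315.6])), (array([221., 299.]), 0.56, array([196.1, 330.4])), (array([218., 126.]), 0.49, array([762.5, 354.7]))]
   mask 0.54 [218. 298.] [193.1 331.4] 76.2 193 [193.  22.] [194.4 336.5]
top tray PIN [(array([322., 185.]), 0.74, array([559.2,   6.4]))]
   mask 0.85 [322. 183.] [550.7   2.4] 6.3 274 [273. 190.] [553.4   2.7]
top cradle PIN [(array([407., 177.]), 0.94, array([ 580.6, -273.8]))]
   mask 0.63 [408. 176.] [ 570.5 -279.2] 81.7 183 [183. 103.] [ 570.5 -279.2]
   mask 0.35 [431. 231.] [ 394.9 -334.1] 112.2 65 [38. 64.] [ 395.2 -335. ]
top board PIN [(array(
[... 2441 characters left out ...]
9 342.1] 0.4 367 [367. 183.] [527.8 342.2]
   mask 0.58 [395. 291.] [558.4 320. ] 90.6 139 [ 16. 139.] [558.5 312.3]
scene wash_bottle PIN [(array([304., 325.]), 0.95, array([742. , 210.1]))]
   mask 0.68 [302. 316.] [748.2 213. ] 47.4 103 [103.  51.] [751.7 216.9]
scene tin PIN [(array([259., 303.]), 0.86, array([772. , 103.1])), (array([448., 257.]), 0.51, array([366.8, 330.7]))]
scene jar PIN [(array([226., 264.]), 0.78, array([757.4, -37.6])), (array([384., 316.]), 0.25, array([609.9, 316.5]))]
   mask 0.82 [222. 253.] [769.1  -6.4] 64.7 105 [106.  48.] [769.8  -4.9]
tubes []
foot [(array([268., 158.]), 0.83, array([ 389.4, -316.5])), (array([283., 169.]), 0.62, array([ 397.5, -234.8]))]
```

```bash
python3 - <<'E'
import cv2
i=cv2.imread("pics/top0.png")
cv2.imwrite("pics/c1.png",cv2.resize(i[135:245,285:445],None,fx=5,fy=5,interpolation=cv2.INTER_CUBIC))
E
```

```text
(no output)
```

View pics/c1.png

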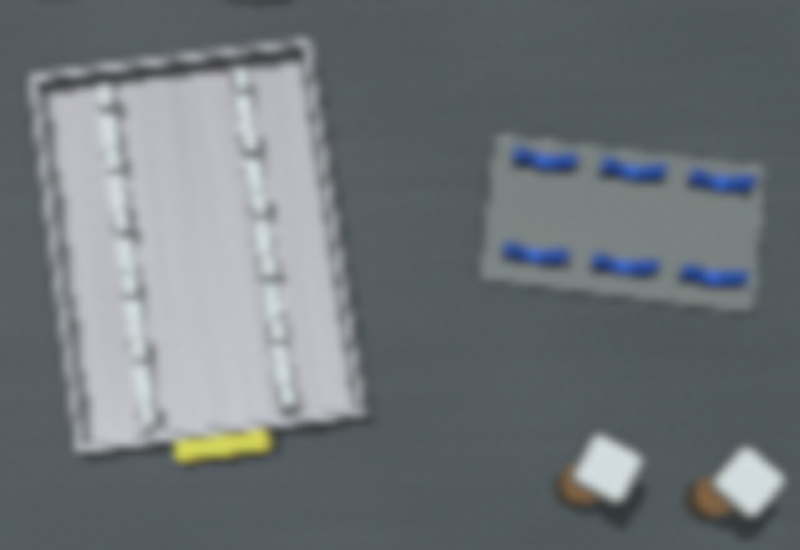

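The crop shows the tray's wall-top corners near crop (30,73), (311,37), (368,413) and (75,453). The yellow tab is at (222,445), the six blue saddles of the cradle are clear, and the two tube caps are at (607,468) and (750,482).

```bash
cat >> h.py <<'E'
def proj(cam,X):
    p=P[cam];f=200/np.tan(np.radians(p["vfov"]/2));K=np.array([[f,0,p["cx"]],[0,f,p["cy"]],[0,0,1]])
    return cv2.projectPoints(np.float64(X).reshape(-1,1,3),cv2.Rodrigues(p["R"])[0],p["t"],K,p["D"])[0].reshape(-1,2)
E
python3 - <<'E'
from h import *
np.set_printoptions(precision=1,suppress=True)
from scipy.optimize import least_squares
cc=lambda L:(np.array(L)+.5)/5-.5+[285,135]
def fit(uv,model,x0):
    def f(x):
        c,s=np.cos(x[2]),np.sin(x[2]);m=np.array(model,float);X=m.copy()
        X[:,0]=x[0]+c*m[:,0]-s*m[:,1];X[:,1]=x[1]+s*m[:,0]+c*m[:,1]
        return (proj("top",X)-uv).ravel()
    r=least_squares(f,x0);return r.x[:2],np.degrees(r.x[2]),f(r.x).reshape(-1,2)
print("tray",fit(cc([(30,73),(311,37),(368,413),(75,453)]),[(125,92,36),(125,-92,36),(-125,-92,0),(-125,92,0)],[555,5,.12]))
# saddles: blue blob centroids
i=cv2.imread("pics/top0.png").astype(int);b=(i[...,0]-i[...,2]>60).astype(np.uint8);b[:,:370]=0;b[:,450:]=0
n,_,st,ce=cv2.connectedComponentsWithStats(b);ce=ce[1:];print(st[1:,4],ce)
print("cradle",fit(cc([(497,133),(765,165),(754,310),(482,277)]),[(50,90,6),(50,-90,6),(-50,-90,0),(-50,90,0)],[572,-280,-.14]))
if len(ce)==6:
    ce=ce[np.argsort(ce[:,1])];ce=np.r_[ce[:3][np.argsort(ce[:3,0])],ce[3:][np.argsort(ce[3:,0])]]
    print("saddles",fit(ce,[(x,y,22) for x in(32,-32) for y in(58,0,-58)],[572,-280,-.14]))
# cap tops z=115
print("caps",plane("top",cc([(607,468),(750,482)]),115))
# board instruments, top view: segment non-white inside board
hsv=cv2.cvtColor(cv2.imread("pics/top0.png"),cv2.COLOR_BGR2HSV)
for nm,(r0,r1) in dict(forceps=(162,175),scoop=(178,192),spatula=(213,228),probe=(232,247)).items():
    m=np.zeros((400,640),bool);sub=i[r0:r1,197:249].sum(2);m[r0:r1,197:249]=sub<np.median(sub)-45
    print(nm,rect("top",m,14.5))
E
```

```text
tray (array([559.5,   2. ]), np.float64(6.765989519537546), array([[ 0.1, -0.5],
       [-0.3, -0.6],
       [-1.2,  0.8],
       [ 1.3,  0.3]]))
[30 32 34 29 33 33] [[393.7 166.5]
 [411.7 168.7]
 [429.1 170.8]
 [391.7 185.4]
 [409.6 187.7]
 [427.6 189.7]]
cradle (array([ 573.4, -280.9]), np.float64(-7.887389878229121), array([[-0.2, -0.4],
       [ 0.5, -0.5],
       [-0. ,  0.4],
       [-0.3,  0.5]]))
saddles (array([ 571.2, -280.3]), np.float64(-8.170836023825355), array([[ 0. , -0.1],
       [-0.3, -0.1],
       [ 0.1,  0. ],
       [ 0.1, -0. ],
       [ 0.1, -0. ],
       [-0. ,  0.2]]))
caps [[ 397.2 -237.6]
 [ 387.5 -321.7]]
forceps (array([617.6, 327.1]), np.float64(92.80872053396905), np.float64(141.29674800007055), array([ 16., 141.]), array([618., 320.], dtype=float32))
scoop (array([561. , 319.4]), np.float64(91.57163381568697), np.float64(140.14720481792455), array([ 19., 140.]), array([561. , 317.6], dtype=float32))
spatula (array([441.3, 332.9]), np.float64(96.84694330862598), np.float64(145.0211818496204), array([ 18., 145.]), array([442. , 327.1], dtype=float32))
probe (array([383.1, 331.5]), np.float64(94.98645905270119), np.float64(143.86079677299387), array([ 16., 144.]), array([384.3, 317.7], dtype=float32))
```

```bash
cat >> h.py <<'E'
def dn(yaw): return Ro.from_euler("xyz",[180,0,yaw],degrees=True)
def tilt(yaw,t): # tool x 'out' heading yaw, tilted inward by t deg
    a=np.radians(t);o=np.array([np.cos(np.radians(yaw)),np.sin(np.radians(yaw)),0]);u=np.array([0,0,1.])
    x=np.cos(a)*o-np.sin(a)*u;z=-np.sin(a)*o-np.cos(a)*u
    return Ro.from_matrix(np.c_[x,np.cross(z,x),z])
def plan(calls,start=None):
    """calls: list of lists of (pos,Rot); prints rows relative to pose at start of each call"""
    s=sense();p,R=start or (s["tool_pos"],Ro.from_euler("xyz",s["tcp_rot"],degrees=True))
    if start is None: print("now",np.round(p,1),np.round(s["tcp_rot"],1),"t",s["time"])
    for k,c in enumerate(calls):
        q,Q=p,R
        for (t,T) in c:
            d=R.inv().apply(np.array(t)-p)/200;a=(R.inv()*T).as_rotvec(degrees=True)/180
            rows=max(np.linalg.norm(np.array(t)-q)/62.5,np.degrees((Q.inv()*T).magnitude())/10.7)
            print(f"call{k} dp",np.round(d,3).tolist(),"ang",np.round(a,3).tolist(),"rows>=%.1f"%rows); q,Q=np.array(t),T
        p,R=q,Q
E
python3 - <<'E'
from h import *
G=np.array([396.5,-235.8,60]);T=tilt(np.degrees(np.arctan2(-235.8,396.5)),60);z=T.as_matrix()[:,2]
plan([[((330,-430,240),dn(-10))],[((480,-300,200),T),],[(G-81*z,T)],[(G+20*z,T)]])
# overlay tray & comb model
i=cv2.imread("pics/top0.png")
out=[]
for c,yaw,col in[((559.5,2.),6.8,(0,0,255)),((562.5,2.),6.8,(0,200,0))]:
    j=cv2.resize(i[140:230,285:365],None,fx=5,fy=5,interpolation=cv2.INTER_CUBIC)
    a=np.radians(yaw)
    w=lambda m:np.array([c[0]+m[0]*np.cos(a)-m[1]*np.sin(a),c[1]+m[0]*np.sin(a)+m[1]*np.cos(a),m[2]])
    def ln(A,B):
        q=((proj("top",[w(A),w(B)])-[285,140]+.5)*5).astype(int);cv2.line(j,tuple(map(int,q[0])),tuple(map(int,q[1])),col,1)
    for x in(-84,-42,0,42,84):
        for e in(-13,13):
            for y in(-45,45): ln((x+e,y-12,34),(x+e,y+12,34))
    for A,B in[((125,92,36),(125,-92,36)),((-125,92,36),(-125,-92,36)),((-125,92,0),(-125,-92,0)),((125,92,36),(-125,92,36)),((125,-92,36),(-125,-92,36))]: ln(A,B)
    out.append(j)
cv2.imwrite("pics/ov.png",np.hstack(out))
E
```

```text
now [ 165.7 -576.7  231.3] [-180.   -0.   16.] t 2.6
call0 dp [0.992, -0.478, -0.044] ang [-0.0, -0.0, 0.145] rows>=3.5
call1 dp [0.626, -0.77, 0.2] ang [0.06, -0.33, 0.104] rows>=5.9
call2 dp [0.345, -0.062, 0.398] ang [0.0, 0.0, 0.0] rows>=1.7
call3 dp [0.0, -0.0, 0.505] ang [0.0, 0.0, 0.0] rows>=1.6
```

View pics/ov.png

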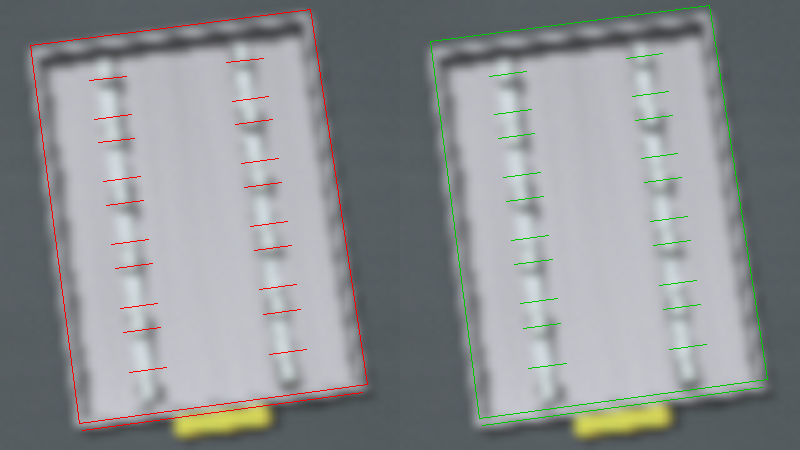

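The left (red) overlay, with the tray at (559.5, 2), matches the rim and the dark tooth faces; the green one sits about 1 px off. I'll use the red one and start moving toward tube A.

Request:
step_arm --targets '[{"dp": [0.992, -0.478, -0.044], "angular": [0, 0, 0.145], "fingers": 0.25}, {"dp": [0.992, -0.478, -0.044], "angular": [0, 0, 0.145], "fingers": 0.25}, {"dp": [0.992, -0.478, -0.044], "angular": [0, 0, 0.145], "fingers": 0.25}, {"dp": [0.992, -0.478, -0.044], "angular": [0, 0, 0.145], "fingers": 0.25}, {"dp": [0.992, -0.478, -0.044], "angular": [0, 0, 0.145], "fingers": 0.25}, {"dp": [0.992, -0.478, -0.044], "angular": [0, 0, 0.145], "fingers": 0.25}, {"dp": [0.992, -0.478, -0.044], "angular": [0, 0, 0.145], "fingers": 0.25}, {"dp": [0.992, -0.478, -0.044], "angular": [0, 0, 0.145], "fingers": 0.25}]' --newtons 50

```text
time: 3.6
tool_pos: [329.2, -430.6, 239.9]
tcp_rot: [-180.0, 0.0, -10.2]
ft_force: [-0.5, 0.5, 0.2]
finger_gap: 63.8
grip_force: 0.0
```

Request:
step_arm --targets '[{"dp": [0.626, -0.77, 0.2], "angular": [0.06, -0.33, 0.104], "fingers": 0.25}, {"dp": [0.626, -0.77, 0.2], "angular": [0.06, -0.33, 0.104], "fingers": 0.25}, {"dp": [0.626, -0.77, 0.2], "angular": [0.06, -0.33, 0.104], "fingers": 0.25}, {"dp": [0.626, -0.77, 0.2], "angular": [0.06, -0.33, 0.104], "fingers": 0.25}, {"dp": [0.626, -0.77, 0.2], "angular": [0.06, -0.33, 0.104], "fingers": 0.25}, {"dp": [0.626, -0.77, 0.2], "angular": [0.06, -0.33, 0.104], "fingers": 0.25}, {"dp": [0.626, -0.77, 0.2], "angular": [0.06, -0.33, 0.104], "fingers": 0.25}, {"dp": [0.626, -0.77, 0.2], "angular": [0.06, -0.33, 0.104], "fingers": 0.25}]'

```text
time: 4.6
tool_pos: [480.3, -300.9, 200.3]
tcp_rot: [-180.0, 59.9, -30.7]
ft_force: [-0.5, -0.3, 1.9]
finger_gap: 64.2
grip_force: 0.0
```

Request:
step_arm --targets '[{"dp": [0.345, -0.062, 0.398], "angular": [0, 0, 0], "fingers": 0.25}, {"dp": [0.345, -0.062, 0.398], "angular": [0, 0, 0], "fingers": 0.25}, {"dp": [0.345, -0.062, 0.398], "angular": [0, 0, 0], "fingers": 0.25}, {"dp": [0.345, -0.062, 0.5], "angular": [0, 0, 0], "fingers": 0.25}, {"dp": [0.345, -0.062, 0.6], "angular": [0, 0, 0], "fingers": 0.25}, {"dp": [0.345, -0.062, 0.75], "angular": [0, 0, 0], "fingers": 0.25}, {"dp": [0.345, -0.062, 0.9], "angular": [0, 0, 0], "fingers": 0.25}, {"dp": [0.345, -0.062, 0.9], "angular": [0, 0, 0], "fingers": 0.25}]'

```text
time: 5.6
tool_pos: [383.0, -228.5, 54.5]
tcp_rot: [179.9, 59.7, -30.8]
ft_force: [-0.2, 0.6, 0.3]
finger_gap: 64.2
grip_force: 0.0
```

Request:
step_arm --targets '[{"dp": [0, 0, 0], "angular": [0, 0, 0], "fingers": 0.6}, {"dp": [0, 0, 0], "angular": [0, 0, 0], "fingers": 0.9}, {"dp": [0, 0, 0], "angular": [0, 0, 0], "fingers": 1}, {"dp": [0, 0, 0], "angular": [0, 0, 0], "fingers": 1}, {"dp": [0, 0, 0], "angular": [0, 0, 0], "fingers": 1}, {"dp": [0, 0, 0], "angular": [0, 0, 0], "fingers": 1}, {"dp": [0, 0, 0], "angular": [0, 0, 0], "fingers": 1}, {"dp": [0, 0, 0], "angular": [0, 0, 0], "fingers": 1}]'

```text
time: 6.6
tool_pos: [383.7, -228.8, 52.7]
tcp_rot: [179.9, 59.9, -30.8]
ft_force: [2.2, -2.2, 10.3]
finger_gap: 28.5
grip_force: 48.5
```

```bash
python3 - <<'E'
from h import *
c=np.array([571.5,-280.3]);a=np.radians(-8.1);X=np.array([np.cos(a),np.sin(a)]);Y=np.array([-X[1],X[0]])
L=c+58*Y; z0=tilt(-30.7,60).as_matrix()[:,2]; T=tilt(-8.1,-30);z=T.as_matrix()[:,2]
# grasp is 2.5mm capward of mid; cap faces -X -> grasp at lane centre -2.5 X
G=np.r_[L-2.5*X,34]
s=sense();p=s["tool_pos"]
plan([[(p+[30,0,120],tilt(-30.7,60))],[(G+20*z+[0,0,110],T)],[(G+20*z+[0,0,10],T),(G+20*z+[0,0,1],T)]])
E
```

```text
now [ 383.7 -228.8   52.7] [179.9  59.9 -30.8] t 6.6
call0 dp [-0.454, -0.076, -0.413] ang [0.0, -0.001, -0.0] rows>=2.0
call1 dp [0.566, -0.464, -0.52] ang [-0.036, 0.493, -0.135] rows>=8.6
call2 dp [-0.25, 0.0, 0.433] ang [0.0, 0.0, 0.0] rows>=1.6
call2 dp [-0.272, 0.0, 0.472] ang [0.0, 0.0, 0.0] rows>=0.1
```

Request:
step_arm --targets '[{"dp": [-0.2, -0.03, -0.18], "angular": [0, 0, 0], "fingers": 1}, {"dp": [-0.454, -0.076, -0.413], "angular": [0, 0, 0], "fingers": 1}, {"dp": [-0.454, -0.076, -0.413], "angular": [0, 0, 0], "fingers": 1}, {"dp": [-0.454, -0.076, -0.413], "angular": [0, 0.05, 0], "fingers": 1}, {"dp": [-0.454, -0.076, -0.413], "angular": [0, 0.1, 0], "fingers": 1}, {"dp": [-0.454, -0.076, -0.413], "angular": [0, 0.15, 0], "fingers": 1}, {"dp": [-0.454, -0.076, -0.413], "angular": [0, 0.2, 0], "fingers": 1}, {"dp": [-0.454, -0.076, -0.413], "angular": [0, 0.2, 0], "fingers": 1}]'

```text
time: 7.6
tool_pos: [411.8, -227.5, 172.1]
tcp_rot: [180.0, 23.9, -30.7]
ft_force: [-0.2, -0.0, -0.3]
finger_gap: 28.3
grip_force: 49.4
```

```bash
cat >> h.py <<'E'
def place_tube(lane,pre=110,x0=-2.5,rest=1):
    c=np.array([571.5,-280.3]);a=np.radians(-8.1);X=np.array([np.cos(a),np.sin(a)]);Y=np.array([-X[1],X[0]])
    T=tilt(-8.1,-30);z=T.as_matrix()[:,2];G=np.r_[c+lane*Y+x0*X,34]
    plan([[(G+18.5*z+[0,0,pre],T)],[(G+18.5*z+[0,0,10],T),(G+18.5*z+[0,0,rest],T)],[(G-100*z,T)]])
E
python3 -c "
from h import *
place_tube(58);s=sense();print(s['finger_gap'],s['grip_force'])"
```

```text
now [ 411.8 -227.5  172.1] [180.   23.9 -30.7] t 7.6
call0 dp [0.767, -0.462, -0.099] ang [0.007, 0.295, -0.13] rows>=5.4
call1 dp [-0.25, 0.0, 0.433] ang [0.0, 0.0, 0.0] rows>=1.6
call1 dp [-0.272, 0.0, 0.472] ang [0.0, 0.0, 0.0] rows>=0.1
call2 dp [-0.002, 0.0, -0.588] ang [0.0, 0.0, 0.0] rows>=1.9
28.271386381785064 49.366575479507446
```

Request:
step_arm --targets '[{"dp": [0.767, -0.462, -0.099], "angular": [0.007, 0.295, -0.13], "fingers": 1}, {"dp": [0.767, -0.462, -0.099], "angular": [0.007, 0.295, -0.13], "fingers": 1}, {"dp": [0.767, -0.462, -0.099], "angular": [0.007, 0.295, -0.13], "fingers": 1}, {"dp": [0.767, -0.462, -0.099], "angular": [0.007, 0.295, -0.13], "fingers": 1}, {"dp": [0.767, -0.462, -0.099], "angular": [0.007, 0.295, -0.13], "fingers": 1}, {"dp": [0.767, -0.462, -0.099], "angular": [0.007, 0.295, -0.13], "fingers": 1}, {"dp": [0.767, -0.462, -0.099], "angular": [0.007, 0.295, -0.13], "fingers": 1}, {"dp": [0.767, -0.462, -0.099], "angular": [0.007, 0.295, -0.13], "fingers": 1}]'

```text
time: 8.6
tool_pos: [587.8, -224.7, 126.2]
tcp_rot: [-179.9, -29.6, -8.2]
ft_force: [0.2, -0.2, -0.2]
finger_gap: 28.5
grip_force: 49.4
```

```bash
python3 -c "
from h import *
place_tube(58);s=sense();print(s['finger_gap'],s['grip_force'])
cv2.imwrite('pics/t1.png',cv2.resize(np.vstack([snapshot('top')[130:250,300:500],snapshot('scene')[60:230,150:350]]),None,fx=2,fy=2))"
```

```text
now [ 587.8 -224.7  126.2] [-179.9  -29.6   -8.2] t 8.6
call0 dp [-0.002, -0.003, -0.012] ang [-0.0, 0.002, -0.001] rows>=0.0
call1 dp [-0.25, 0.0, 0.433] ang [0.0, 0.0, 0.0] rows>=1.6
call1 dp [-0.272, 0.0, 0.472] ang [0.0, 0.0, 0.0] rows>=0.1
call2 dp [-0.002, 0.0, -0.588] ang [0.0, 0.0, 0.0] rows>=1.9
28.495634160639334 49.41902697086334
```

View pics/t1.png

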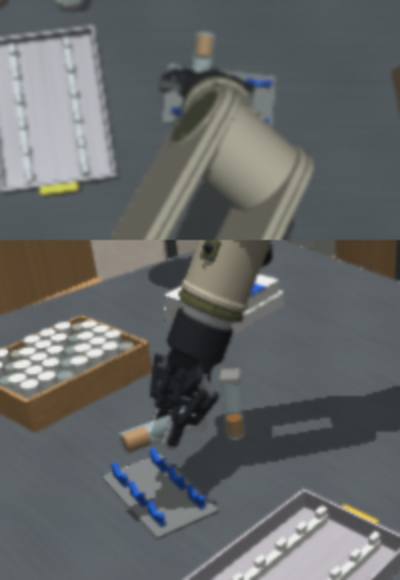

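The tube is held level over the cradle, with its amber foot pointing outward; the foot end is near top pixel (402,146). I'll check where it sits along its axis.

```bash
python3 -c "
from h import *
s=sense();R=Ro.from_euler('xyz',s['tcp_rot'],degrees=True).as_matrix();G=s['tool_pos']-18.5*R[:,2]
c=np.array([571.5,-280.3]);a=np.radians(-8.1);X=np.array([np.cos(a),np.sin(a)]);Y=np.array([-X[1],X[0]])
print(G)
for q in plane('top',[(402,146)],G[2]): print(q,(q-G[:2])@X,(q-G[:2])@Y, (q-c)@Y)"
```

```text
[ 579.00403038 -223.35704437  142.68732466]
[ 642.20191021 -232.81000404] 63.89932981169437 -0.45399459122417996 56.97820575111733
```

Request:
step_arm --targets '[{"dp": [-0.13, -0.003, 0.21], "angular": [0, 0.002, 0], "fingers": 1}, {"dp": [-0.252, -0.003, 0.421], "angular": [0, 0.002, 0], "fingers": 1}, {"dp": [-0.252, -0.003, 0.421], "angular": [0, 0.002, 0], "fingers": 1}, {"dp": [-0.265, -0.003, 0.445], "angular": [0, 0.002, 0], "fingers": 1}, {"dp": [-0.274, -0.003, 0.46], "angular": [0, 0.002, 0], "fingers": 1}, {"dp": [-0.274, -0.003, 0.46], "angular": [0, 0.002, 0], "fingers": 1}, {"dp": [-0.274, -0.003, 0.46], "angular": [0, 0.002, 0], "fingers": 0.85}, {"dp": [-0.274, -0.003, 0.46], "angular": [0, 0.002, 0], "fingers": 0.45}]'

```text
time: 9.7
tool_pos: [585.5, -223.4, 19.6]
tcp_rot: [-179.9, -30.2, -8.2]
ft_force: [0.5, -0.6, -0.0]
finger_gap: 45.4
grip_force: 0.0
```

Request:
step_arm --targets '[{"dp": [0, 0, 0], "angular": [0, 0, 0], "fingers": 0.45}, {"dp": [0, 0, 0], "angular": [0, 0, 0], "fingers": 0.45}, {"dp": [0, 0, 0], "angular": [0, 0, 0], "fingers": 0.45}, {"dp": [0, 0, -0.15], "angular": [0, 0, 0], "fingers": 0.45}, {"dp": [0, 0, -0.4], "angular": [0, 0, 0], "fingers": 0.45}, {"dp": [0, 0, -0.7], "angular": [0, 0, 0], "fingers": 0.4}, {"dp": [0, 0, -0.8], "angular": [0, 0, 0], "fingers": 0.25}, {"dp": [0, 0, -0.8], "angular": [0, 0, 0], "fingers": 0.25}]'

```text
time: 10.7
tool_pos: [506.4, -212.9, 159.8]
tcp_rot: [179.9, -30.4, -8.1]
ft_force: [-0.1, -0.0, 0.0]
finger_gap: 64.1
grip_force: 0.0
```

```bash
python3 - <<'E'
from h import *
s=sense();print(s["finger_gap"])
G=np.array([387.3,-319.5,60]);ya=np.degrees(np.arctan2(G[1],G[0]));T=tilt(ya,60);z=T.as_matrix()[:,2]
plan([[((490,-350,210),tilt(ya+8,20))],[(G-81*z+[0,0,10],T)],[(G-81*z,T),(G+18.5*z,T)]])
snapshot("top")
print([(p["at"],p["conf"],plane("top",p["at"],34)[0]) for p in pinpoint("top","tube_a_mid")])
for f in masks_of("top","tube_a"): print(f["conf"],np.round(f["at"]),rect("top",f["pixels"],34)[:4])
E
```

```text
64.07614460606536
now [ 506.4 -212.9  159.8] [179.9 -30.4  -8.1] t 10.7
call0 dp [0.141, 0.69, -0.208] ang [-0.012, -0.276, 0.133] rows>=5.2
call1 dp [0.01, 0.187, 0.526] ang [0.029, -0.222, 0.035] rows>=3.8
call2 dp [0.043, 0.0, 0.025] ang [0.0, 0.0, 0.0] rows>=0.2
call2 dp [0.043, -0.0, 0.523] ang [0.0, 0.0, 0.0] rows>=1.6
[]
0.82 [392. 171.] (array([ 582.30277587, -222.21601195]), np.float64(173.54384432512268), np.float64(110.26655067298378), array([ 30., 110.]))
0.48 [435. 228.] (array([ 403.64804287, -350.11283337]), np.float64(33.216514780580546), np.float64(26.59769263545737), array([26., 11.]))
```

Tube A lies in lane +58, within about 3 mm. Next is tube B.

Request:
step_arm --targets '[{"dp": [0.141, 0.69, -0.208], "angular": [-0.012, -0.276, 0.133], "fingers": 0.25}, {"dp": [0.141, 0.69, -0.208], "angular": [-0.012, -0.276, 0.133], "fingers": 0.25}, {"dp": [0.141, 0.69, -0.208], "angular": [-0.012, -0.276, 0.133], "fingers": 0.25}, {"dp": [0.141, 0.69, -0.208], "angular": [-0.012, -0.276, 0.133], "fingers": 0.25}, {"dp": [0.141, 0.69, -0.208], "angular": [-0.012, -0.276, 0.133], "fingers": 0.25}, {"dp": [0.141, 0.69, -0.208], "angular": [-0.012, -0.276, 0.133], "fingers": 0.25}, {"dp": [0.141, 0.69, -0.208], "angular": [-0.012, -0.276, 0.133], "fingers": 0.25}, {"dp": [0.141, 0.69, -0.208], "angular": [-0.012, -0.276, 0.133], "fingers": 0.25}]'

```text
time: 11.85
tool_pos: [489.6, -348.9, 206.2]
tcp_rot: [-180.0, 20.3, -31.4]
ft_force: [-0.9, -0.5, -0.2]
finger_gap: 64.2
grip_force: 0.0
```

Request:
step_arm --targets '[{"dp": [0.01, 0.187, 0.526], "angular": [0.029, -0.222, 0.035], "fingers": 0.25}, {"dp": [0.01, 0.187, 0.526], "angular": [0.029, -0.222, 0.035], "fingers": 0.25}, {"dp": [0.01, 0.187, 0.526], "angular": [0.029, -0.222, 0.035], "fingers": 0.25}, {"dp": [0.01, 0.187, 0.526], "angular": [0.029, -0.222, 0.035], "fingers": 0.25}, {"dp": [0.01, 0.187, 0.526], "angular": [0.029, -0.222, 0.035], "fingers": 0.25}, {"dp": [0.01, 0.187, 0.526], "angular": [0.029, -0.222, 0.035], "fingers": 0.25}, {"dp": [0.01, 0.187, 0.526], "angular": [0.029, -0.222, 0.035], "fingers": 0.25}, {"dp": [0.01, 0.187, 0.526], "angular": [0.029, -0.222, 0.035], "fingers": 0.25}]'

```text
time: 12.85
tool_pos: [441.7, -363.9, 112.1]
tcp_rot: [179.7, 59.8, -39.6]
ft_force: [0.1, 0.5, 0.7]
finger_gap: 64.3
grip_force: 0.0
```

Request:
step_arm --targets '[{"dp": [0.043, 0, 0.025], "angular": [0, 0, 0], "fingers": 0.25}, {"dp": [0.043, 0, 0.15], "angular": [0, 0, 0], "fingers": 0.25}, {"dp": [0.043, 0, 0.3], "angular": [0, 0, 0], "fingers": 0.25}, {"dp": [0.043, 0, 0.42], "angular": [0, 0, 0], "fingers": 0.25}, {"dp": [0.043, 0, 0.523], "angular": [0, 0, 0], "fingers": 0.25}, {"dp": [0.043, 0, 0.523], "angular": [0, 0, 0], "fingers": 0.25}, {"dp": [0.043, 0, 0.523], "angular": [0, 0, 0], "fingers": 0.6}, {"dp": [0.043, 0, 0.523], "angular": [0, 0, 0], "fingers": 1}]'

```text
time: 13.85
tool_pos: [374.4, -308.8, 49.0]
tcp_rot: [179.8, 60.2, -39.6]
ft_force: [0.6, -1.5, 4.6]
finger_gap: 29.1
grip_force: 51.4
```

Request:
step_arm --targets '[{"dp": [0, 0, 0], "angular": [0, 0, 0], "fingers": 1}, {"dp": [0, 0, 0], "angular": [0, 0, 0], "fingers": 1}, {"dp": [0, 0, 0], "angular": [0, 0, 0], "fingers": 1}, {"dp": [0, 0, 0], "angular": [0, 0, 0], "fingers": 1}, {"dp": [-0.26, 0, -0.15], "angular": [0, 0, 0], "fingers": 1}, {"dp": [-0.454, 0, -0.38], "angular": [0, 0, 0], "fingers": 1}, {"dp": [-0.454, 0, -0.38], "angular": [0, 0.05, 0], "fingers": 1}, {"dp": [-0.454, 0, -0.38], "angular": [0, 0.05, 0], "fingers": 1}]'

```text
time: 14.85
tool_pos: [390.4, -321.7, 167.3]
tcp_rot: [179.8, 51.0, -39.6]
ft_force: [-0.9, 0.0, 0.7]
finger_gap: 29.2
grip_force: 49.3
```

```bash
python3 - <<'E'
from h import *
s=sense();print(s["finger_gap"],s["grip_force"])
plan([[((480,-340,190),tilt(-24,10))]])
c=np.array([571.5,-280.3]);a=np.radians(-8.1);X=np.array([np.cos(a),np.sin(a)]);Y=np.array([-X[1],X[0]])
T=tilt(-8.1,-30);z=T.as_matrix()[:,2];G=np.r_[c-58*Y-4*X,34]
plan([[(G+18.5*z+[0,0,110],T)]],(np.array([480,-340,190.]),tilt(-24,10)))
E
```

```text
29.18094303824265 49.32914614677429
now [ 390.4 -321.7  167.3] [179.8  51.  -39.6] t 14.85
call0 dp [0.166, -0.213, -0.386] ang [-0.044, 0.227, -0.076] rows>=4.1
call0 dp [0.449, -0.187, 0.236] ang [0.016, 0.221, -0.089] rows>=4.0
```

Request:
step_arm --targets '[{"dp": [0.166, -0.213, -0.386], "angular": [-0.044, 0.227, -0.076], "fingers": 1}, {"dp": [0.166, -0.213, -0.386], "angular": [-0.044, 0.227, -0.076], "fingers": 1}, {"dp": [0.166, -0.213, -0.386], "angular": [-0.044, 0.227, -0.076], "fingers": 1}, {"dp": [0.166, -0.213, -0.386], "angular": [-0.044, 0.227, -0.076], "fingers": 1}, {"dp": [0.166, -0.213, -0.386], "angular": [-0.044, 0.227, -0.076], "fingers": 1}, {"dp": [0.166, -0.213, -0.386], "angular": [-0.044, 0.227, -0.076], "fingers": 1}, {"dp": [0.166, -0.213, -0.386], "angular": [-0.044, 0.227, -0.076], "fingers": 1}, {"dp": [0.166, -0.213, -0.386], "angular": [-0.044, 0.227, -0.076], "fingers": 1}]'

```text
time: 15.85
tool_pos: [480.2, -340.5, 186.5]
tcp_rot: [-179.9, 10.3, -24.0]
ft_force: [-0.7, -0.1, -0.8]
finger_gap: 28.8
grip_force: 49.4
```

Request:
step_arm --targets '[{"dp": [0.449, -0.187, 0.236], "angular": [0.016, 0.221, -0.089], "fingers": 1}, {"dp": [0.449, -0.187, 0.236], "angular": [0.016, 0.221, -0.089], "fingers": 1}, {"dp": [0.449, -0.187, 0.236], "angular": [0.016, 0.221, -0.089], "fingers": 1}, {"dp": [0.449, -0.187, 0.236], "angular": [0.016, 0.221, -0.089], "fingers": 1}, {"dp": [0.449, -0.187, 0.236], "angular": [0.016, 0.221, -0.089], "fingers": 1}, {"dp": [0.449, -0.187, 0.236], "angular": [0.016, 0.221, -0.089], "fingers": 1}, {"dp": [0.449, -0.187, 0.236], "angular": [0.016, 0.221, -0.089], "fingers": 1}, {"dp": [0.449, -0.187, 0.236], "angular": [0.016, 0.221, -0.089], "fingers": 1}]'

```text
time: 16.85
tool_pos: [569.7, -338.8, 126.8]
tcp_rot: [-179.9, -29.9, -8.0]
ft_force: [0.3, -0.1, -0.8]
finger_gap: 28.8
grip_force: 49.4
```

```bash
python3 - <<'E'
from h import *
s=sense();print(s["finger_gap"],s["grip_force"])
place_tube(-58,x0=-4,pre=0)
R=Ro.from_euler('xyz',s['tcp_rot'],degrees=True).as_matrix();G=s['tool_pos']-18.5*R[:,2]
i=snapshot("top")
for f in masks_of("top","tube_a"): print(f["conf"],np.round(f["at"]),[np.round(v,1) for v in rect("top",f["pixels"],G[2])])
print(G)
a=np.radians(-8.1);X=np.array([np.cos(a),np.sin(a),0])
print("expected foot px",proj("top",G+64*X),"60:",proj("top",G+60*X))
hsv=cv2.cvtColor(i,cv2.COLOR_BGR2HSV);m=(hsv[...,0]>5)&(hsv[...,0]<22)&(hsv[...,1]>90);m[:,:370]=0;m[:,470:]=0;m[220:]=0
for c in range(400,450,3): print(c,np.where(m[:,c])[0][:1],end=" ")
E
```

```text
28.76791613075421 49.41350698471069
now [ 569.7 -338.8  126.8] [-179.9  -29.9   -8. ] t 16.85
call0 dp [-0.277, -0.0, 0.468] ang [-0.001, 0.0, 0.0] rows>=1.7
call1 dp [0.025, -0.0, -0.043] ang [0.0, 0.0, 0.0] rows>=0.2
call1 dp [0.002, -0.0, -0.004] ang [0.0, 0.0, 0.0] rows>=0.1
call2 dp [-0.002, -0.0, -0.588] ang [0.0, 0.0, 0.0] rows>=1.9
0.63 [439. 161.] [array([ 592.5, -342.6]), np.float64(173.5), np.float64(58.8), array([30., 59.]), array([ 592.6, -342.6], dtype=float32)]
0.58 [392. 175.] [array([ 553.6, -200.5]), np.float64(171.5), np.float64(111.2), array([ 27., 111.]), array([ 553.5, -200.5], dtype=float32)]
0.33 [221. 202.] [array([479.3, 304.8]), np.float64(0.1), np.float64(328.9), array([329., 164.]), array([473.8, 304.8], dtype=float32)]
0.17 [223. 168.] [array([584.9, 297.4]), np.float64(92.3), np.float64(113.0), array([  9., 113.]), array([584.8, 298.9], dtype=float32)]
[ 560.51597044 -337.58999607  142.78383732]
expected foot px [[440.3191519 151.2387833]] 60: [[440.21822945 152.51640388]]
400 [] 403 [] 406 [] 409 [] 412 [] 415 [] 418 [] 421 [] 424 [] 427 [] 430 [] 433 [] 436 [] 439 [] 442 [159] 445 [] 448 []
```

Tube B is held as expected, so I'll lower it, release and retreat.

Request:
step_arm --targets '[{"dp": [-0.13, 0, 0.22], "angular": [0, 0, 0], "fingers": 1}, {"dp": [-0.252, 0, 0.425], "angular": [0, 0, 0], "fingers": 1}, {"dp": [-0.252, 0, 0.425], "angular": [0, 0, 0], "fingers": 1}, {"dp": [-0.265, 0, 0.445], "angular": [0, 0, 0], "fingers": 1}, {"dp": [-0.275, 0, 0.464], "angular": [0, 0, 0], "fingers": 1}, {"dp": [-0.275, 0, 0.464], "angular": [0, 0, 0], "fingers": 1}, {"dp": [-0.275, 0, 0.464], "angular": [0, 0, 0], "fingers": 0.85}, {"dp": [-0.275, 0, 0.464], "angular": [0, 0, 0], "fingers": 0.45}]'

```text
time: 17.95
tool_pos: [566.9, -337.8, 17.8]
tcp_rot: [-179.8, -29.9, -8.1]
ft_force: [-0.3, -0.2, 0.5]
finger_gap: 45.5
grip_force: 0.0
```

Request:
step_arm --targets '[{"dp": [0, 0, 0], "angular": [0, 0, 0], "fingers": 0.45}, {"dp": [0, 0, 0], "angular": [0, 0, 0], "fingers": 0.45}, {"dp": [0, 0, -0.15], "angular": [0, 0, 0], "fingers": 0.45}, {"dp": [0, 0, -0.4], "angular": [0, 0, 0], "fingers": 0.45}, {"dp": [0, 0, -0.7], "angular": [0, 0, 0], "fingers": 0.4}, {"dp": [0, 0, -1], "angular": [0, 0, 0], "fingers": 0.6}, {"dp": [0, 0, -1], "angular": [0, 0, 0], "fingers": 0.6}, {"dp": [0, 0, -1], "angular": [0, 0, 0], "fingers": 0.6}]'

```text
time: 18.95
tool_pos: [467.8, -324.3, 190.8]
tcp_rot: [-179.8, -29.9, -8.1]
ft_force: [0.1, -0.5, -0.6]
finger_gap: 34.1
grip_force: 0.0
```

```bash
python3 - <<'E'
from h import *
np.set_printoptions(precision=1,suppress=True)
s=sense();print(s["finger_gap"])
plan([[((500,-200,260),dn(50))],[((500,-30,260),dn(92))],[((500,160,260),dn(92))],[((550,300,200),dn(92))]])
c=np.array([571.5,-280.3]);a=np.radians(-8.1);X=np.array([np.cos(a),np.sin(a)]);Y=np.array([-X[1],X[0]])
snapshot("top")
for f in masks_of("top","tube_a"):
    r=rect("top",f["pixels"],34);print(f["conf"],r[0],r[1],r[2],"cradle",(r[0]-c)@X,(r[0]-c)@Y)
E
```

```text
34.09108010396363
now [ 467.8 -324.3  190.8] [-179.8  -29.9   -8.1] t 18.95
call0 dp [0.235, -0.639, -0.263] ang [0.083, -0.152, -0.315] rows>=6.0
call1 dp [0.651, -0.546, -0.0] ang [0.0, 0.0, -0.233] rows>=3.9
call2 dp [0.949, 0.033, 0.0] ang [0.0, 0.0, 0.0] rows>=3.0
call3 dp [0.691, 0.274, 0.3] ang [0.0, 0.0, 0.0] rows>=2.6
0.84 [ 578.  -220.9] 171.29095319645776 118.94562226975674 cradle -1.953249116226751 59.69575250757899
0.77 [ 556.3 -334.8] 170.56475669226054 118.71689360825175 cradle -7.350536844061869 -56.076182253167026
```

Both tubes are seated. Next come the instruments.

Request:
step_arm --targets '[{"dp": [0.235, -0.639, -0.263], "angular": [0.083, -0.152, -0.315], "fingers": 0.5}, {"dp": [0.235, -0.639, -0.263], "angular": [0.083, -0.152, -0.315], "fingers": 0.5}, {"dp": [0.235, -0.639, -0.263], "angular": [0.083, -0.152, -0.315], "fingers": 0.5}, {"dp": [0.235, -0.639, -0.263], "angular": [0.083, -0.152, -0.315], "fingers": 0.5}, {"dp": [0.235, -0.639, -0.263], "angular": [0.083, -0.152, -0.315], "fingers": 0.5}, {"dp": [0.235, -0.639, -0.263], "angular": [0.083, -0.152, -0.315], "fingers": 0.5}, {"dp": [0.235, -0.639, -0.263], "angular": [0.083, -0.152, -0.315], "fingers": 0.5}, {"dp": [0.235, -0.639, -0.263], "angular": [0.083, -0.152, -0.315], "fingers": 0.5}]'

```text
time: 20.05
tool_pos: [499.8, -199.3, 258.3]
tcp_rot: [-179.9, -0.0, 49.9]
ft_force: [-0.5, -0.1, -0.1]
finger_gap: 42.6
grip_force: 0.0
```

Request:
step_arm --targets '[{"dp": [0.651, -0.546, 0], "angular": [0, 0, -0.233], "fingers": 0.5}, {"dp": [0.651, -0.546, 0], "angular": [0, 0, -0.233], "fingers": 0.5}, {"dp": [0.651, -0.546, 0], "angular": [0, 0, -0.233], "fingers": 0.5}, {"dp": [0.651, -0.546, 0], "angular": [0, 0, -0.233], "fingers": 0.5}, {"dp": [0.651, -0.546, 0], "angular": [0, 0, -0.233], "fingers": 0.5}, {"dp": [0.651, -0.546, 0], "angular": [0, 0, -0.233], "fingers": 0.5}, {"dp": [0.651, -0.546, 0], "angular": [0, 0, -0.233], "fingers": 0.5}, {"dp": [0.651, -0.546, 0], "angular": [0, 0, -0.233], "fingers": 0.5}]'

```text
time: 21.05
tool_pos: [500.0, -30.4, 259.8]
tcp_rot: [-180.0, 0.0, 91.8]
ft_force: [1.0, 0.8, 0.5]
finger_gap: 42.9
grip_force: 0.0
```

```bash
cat >> h.py <<'E'
def board(show=True):
    "instruments on the board in the newest top picture, by contrast with white"
    i=snapshot("top").astype(int)
    q=proj("top",[[505+sx*171,335.5+sy*82,10] for sx,sy in((1,1),(1,-1),(-1,-1),(-1,1))])
    M=np.zeros((400,640),np.uint8);cv2.fillConvexPoly(M,np.round(q).astype(int),1)
    s=i.sum(2);m=((s<np.median(s[M>0])-45)&(M>0)).astype(np.uint8)
    n,lab,st,ce=cv2.connectedComponentsWithStats(m,connectivity=8)
    for k in range(1,n):
        if st[k,4]>60:
            col=i[lab==k].mean(0);r=rect("top",lab==k,14.5)
            print("at",np.round(r[0],1),"ang %.1f len %.0f"%(r[1],r[2]),"w",r[3],"bgr",np.round(col))
E
python3 - <<'E'
from h import *
board()
plan([[((500,160,260),dn(92.5))],[((600,290,150),dn(92.5))],[((617.6,327.1,50),dn(92.5)),((617.6,327.1,12),dn(92.5))]])
E
```

```text
at [617.7 327.1] ang 92.6 len 141 w [ 16. 141.] bgr [180. 177. 170.]
at [561.  321.1] ang 91.5 len 137 w [ 19. 137.] bgr [160. 178. 147.]
at [441.4 333. ] ang 97.0 len 145 w [ 18. 145.] bgr [158. 163. 171.]
at [385.3 309.3] ang 95.2 len 99 w [18. 99.] bgr [199. 156. 135.]
now [500.  -30.3 259.8] [-180.     0.    91.9] t 21.1
call0 dp [0.951, 0.031, -0.001] ang [-0.0, 0.0, -0.004] rows>=3.0
call1 dp [0.628, 0.528, 0.55] ang [0.0, 0.0, 0.0] rows>=3.2
call2 dp [0.181, 0.096, 0.5] ang [0.0, 0.0, 0.0] rows>=1.7
call2 dp [0.181, 0.096, 0.69] ang [0.0, 0.0, 0.0] rows>=0.6
```

Request:
step_arm --targets '[{"dp": [0.951, 0.031, 0], "angular": [0, 0, -0.004], "fingers": 0.5}, {"dp": [0.951, 0.031, 0], "angular": [0, 0, -0.004], "fingers": 0.5}, {"dp": [0.951, 0.031, 0], "angular": [0, 0, -0.004], "fingers": 0.5}, {"dp": [0.951, 0.031, 0], "angular": [0, 0, -0.004], "fingers": 0.5}, {"dp": [1, 0.25, 0.25], "angular": [0, 0, -0.004], "fingers": 0.5}, {"dp": [1, 0.5, 0.5], "angular": [0, 0, -0.004], "fingers": 0.5}, {"dp": [1, 0.5, 0.5], "angular": [0, 0, -0.004], "fingers": 0.5}, {"dp": [1, 0.5, 0.5], "angular": [0, 0, -0.004], "fingers": 0.5}]'

```text
time: 22.1
tool_pos: [592.9, 172.4, 159.0]
tcp_rot: [-179.9, 0.1, 92.6]
ft_force: [0.6, -0.3, 1.1]
finger_gap: 42.6
grip_force: 0.0
```

```bash
python3 - <<'E'
from h import *
plan([[((617.6,327.1,60),dn(92.5)),((617.6,327.1,12),dn(92.5))]])
E
```

```text
now [592.9 172.4 159. ] [-1.799e+02  1.000e-01  9.260e+01] t 22.1
call0 dp [0.767, 0.16, 0.494] ang [-0.001, 0.0, 0.001] rows>=3.0
call0 dp [0.768, 0.16, 0.734] ang [-0.001, 0.0, 0.001] rows>=0.8
```

Request:
step_arm --targets '[{"dp": [0.3, 0.08, 0.1], "angular": [0, 0, 0], "fingers": 0.5}, {"dp": [0.55, 0.12, 0.25], "angular": [0, 0, 0], "fingers": 0.5}, {"dp": [0.767, 0.16, 0.45], "angular": [0, 0, 0], "fingers": 0.5}, {"dp": [0.768, 0.16, 0.494], "angular": [0, 0, 0], "fingers": 0.5}, {"dp": [0.768, 0.16, 0.6], "angular": [0, 0, 0], "fingers": 0.5}, {"dp": [0.768, 0.16, 0.7], "angular": [0, 0, 0], "fingers": 0.5}, {"dp": [0.768, 0.16, 0.734], "angular": [0, 0, 0], "fingers": 0.5}, {"dp": [0.768, 0.16, 0.734], "angular": [0, 0, 0], "fingers": 0.6}]'

```text
time: 23.1
tool_pos: [617.7, 327.3, 12.5]
tcp_rot: [-180.0, 0.0, 92.6]
ft_force: [0.5, 0.9, 0.3]
finger_gap: 34.2
grip_force: 0.0
```

Request:
step_arm --targets '[{"dp": [0, 0, 0], "angular": [0, 0, 0], "fingers": 0.75}, {"dp": [0, 0, 0], "angular": [0, 0, 0], "fingers": 1}, {"dp": [0, 0, 0], "angular": [0, 0, 0], "fingers": 1}, {"dp": [0, 0, 0], "angular": [0, 0, 0], "fingers": 1}, {"dp": [0, 0, 0], "angular": [0, 0, 0], "fingers": 1}, {"dp": [0, 0, -0.05], "angular": [0, 0, 0], "fingers": 1}, {"dp": [0, 0, -0.25], "angular": [0, 0, 0], "fingers": 1}, {"dp": [0, 0, -0.35], "angular": [0, 0, 0], "fingers": 1}]'

```text
time: 24.1
tool_pos: [619.0, 328.9, 85.8]
tcp_rot: [179.8, -0.0, 92.7]
ft_force: [1.5, 0.7, 0.4]
finger_gap: 7.8
grip_force: 49.5
```

```bash
cat >> h.py <<'E'
TC=np.array([559.5,2.0]);TY=6.8
def lane(x,gx=0,zg=2,iang=None,toolyaw=None,side=1):
    """target TCP in tray lane x; gx: offset of grasp point from instrument middle along +y(world-ish); zg: TCP above underside"""
    a=np.radians(TY);X=np.array([np.cos(a),np.sin(a)]);Y=np.array([-X[1],X[0]])
    return TC+x*X+gx*Y
E
python3 - <<'E'
from h import *
s=sense();print(s["finger_gap"],s["grip_force"])
q=lane(-84);R=dn(90+TY)
plan([[((560,160,110),R)],[((*q,90),R),((*q,40),R),((*q,22.5),R)]])
E
```

```text
7.757646469875337 49.529560804367065
now [619.  328.9  85.8] [179.8  -0.   92.7] t 24.1
call0 dp [-0.829, -0.334, -0.123] ang [0.001, -0.0, -0.023] rows>=2.9
call1 dp [-0.784, -0.516, 0.1] ang [0.0, 0.0, 0.0] rows>=3.0
call1 dp [-0.784, -0.516, 0.35] ang [0.0, 0.0, 0.0] rows>=0.8
call1 dp [-0.784, -0.516, 0.437] ang [0.0, 0.0, 0.0] rows>=0.3
```

Request:
step_arm --targets '[{"dp": [-0.829, -0.334, -0.123], "angular": [0, 0, -0.023], "fingers": 1}, {"dp": [-0.829, -0.334, -0.123], "angular": [0, 0, -0.023], "fingers": 1}, {"dp": [-0.829, -0.334, -0.123], "angular": [0, 0, -0.023], "fingers": 1}, {"dp": [-0.829, -0.334, -0.123], "angular": [0, 0, -0.023], "fingers": 1}, {"dp": [-0.829, -0.334, -0.123], "angular": [0, 0, -0.023], "fingers": 1}, {"dp": [-0.829, -0.334, -0.123], "angular": [0, 0, -0.023], "fingers": 1}, {"dp": [-0.829, -0.334, -0.123], "angular": [0, 0, -0.023], "fingers": 1}, {"dp": [-0.829, -0.334, -0.123], "angular": [0, 0, -0.023], "fingers": 1}]'

```text
time: 25.1
tool_pos: [558.9, 160.2, 107.3]
tcp_rot: [-180.0, 0.0, 96.9]
ft_force: [0.0, -0.2, 0.3]
finger_gap: 8.3
grip_force: 49.5
```

```bash
python3 - <<'E'
from h import *
s=sense();print(s["finger_gap"],s["grip_force"])
q=lane(-84);R=dn(90+TY)
plan([[((*q,90),R),((*q,40),R),((*q,23),R)]])
i=snapshot("top")
cv2.imwrite("pics/f1.png",cv2.resize(i[130:260,180:370],None,fx=4,fy=4))
E
```

```text
8.306327566663393 49.54999029636383
now [558.9 160.2 107.3] [-180.     0.    96.9] t 25.1
call0 dp [-0.785, -0.512, 0.087] ang [-0.0, 0.0, 0.0] rows>=3.0
call0 dp [-0.785, -0.511, 0.337] ang [-0.0, 0.0, 0.0] rows>=0.8
call0 dp [-0.785, -0.511, 0.422] ang [-0.0, 0.0, 0.0] rows>=0.3
```

View pics/f1.png

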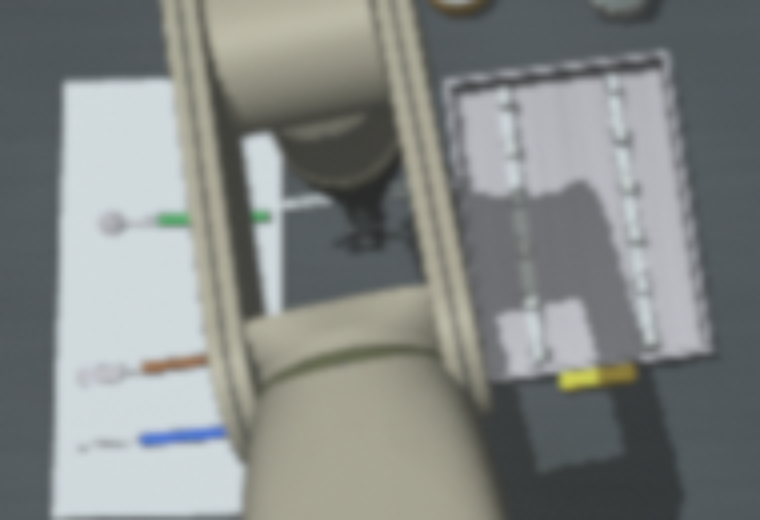

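The forceps are held level (pale bar at crop (305,203)), and the other instruments have not moved. I'll place them in lane 1.

Request:
step_arm --targets '[{"dp": [-0.785, -0.511, 0.087], "angular": [0, 0, 0], "fingers": 1}, {"dp": [-0.785, -0.511, 0.087], "angular": [0, 0, 0], "fingers": 1}, {"dp": [-0.785, -0.511, 0.087], "angular": [0, 0, 0], "fingers": 1}, {"dp": [-0.785, -0.511, 0.15], "angular": [0, 0, 0], "fingers": 1}, {"dp": [-0.785, -0.511, 0.3], "angular": [0, 0, 0], "fingers": 1}, {"dp": [-0.785, -0.511, 0.38], "angular": [0, 0, 0], "fingers": 1}, {"dp": [-0.785, -0.511, 0.422], "angular": [0, 0, 0], "fingers": 1}, {"dp": [-0.785, -0.511, 0.422], "angular": [0, 0, 0], "fingers": 1}]'

```text
time: 26.15
tool_pos: [476.7, -7.9, 24.1]
tcp_rot: [-180.0, 0.0, 96.9]
ft_force: [-2.1, 0.8, 4.9]
finger_gap: 7.8
grip_force: 50.1
```

Request:
step_arm --targets '[{"dp": [0, 0, 0], "angular": [0, 0, 0], "fingers": 0.85}, {"dp": [0, 0, 0], "angular": [0, 0, 0], "fingers": 0.65}, {"dp": [0, 0, 0], "angular": [0, 0, 0], "fingers": 0.65}, {"dp": [0, 0, -0.1], "angular": [0, 0, 0], "fingers": 0.65}, {"dp": [0, 0, -0.35], "angular": [0, 0, 0], "fingers": 0.65}, {"dp": [0.3, 0, -0.45], "angular": [0, 0, 0], "fingers": 0.6}, {"dp": [0.6, 0, -0.45], "angular": [0, 0, 0], "fingers": 0.5}, {"dp": [0.85, 0, -0.45], "angular": [0, 0, 0], "fingers": 0.5}]'

```text
time: 27.15
tool_pos: [455.9, 162.2, 113.9]
tcp_rot: [179.9, 0.0, 96.8]
ft_force: [-0.2, 0.4, 0.8]
finger_gap: 42.6
grip_force: 0.0
```

```bash
cat >> h.py <<'E'
def grasp(mid,ang,back=10,z=12.5):
    "mid: middle; ang: direction to the tip (deg); grip 'back' mm behind the middle"
    a=np.radians(ang);g=np.array(mid)-back*np.array([np.cos(a),np.sin(a)]);R=dn(ang)
    plan([[((*g,70),R),((*g,z),R)]])
E
python3 - <<'E'
from h import *
s=sense();print(s["finger_gap"],s["grip_force"])
board()
grasp([383.2,331.5],95)
i=snapshot("top");cv2.imwrite("pics/f2.png",cv2.resize(i[130:260,180:370],None,fx=4,fy=4))
E
```

```text
42.644798827048675 0.0
at [480.  299.4] ang 2.8 len 295 w [140. 295.] bgr [138. 147. 147.]
now [454.7 167.1 113.7] [179.9  -0.2  96.9] t 27.2
call0 dp [0.808, -0.257, 0.221] ang [0.0, -0.001, 0.011] rows>=2.8
call0 dp [0.807, -0.258, 0.508] ang [0.0, -0.001, 0.011] rows>=0.9
```

View pics/f2.png

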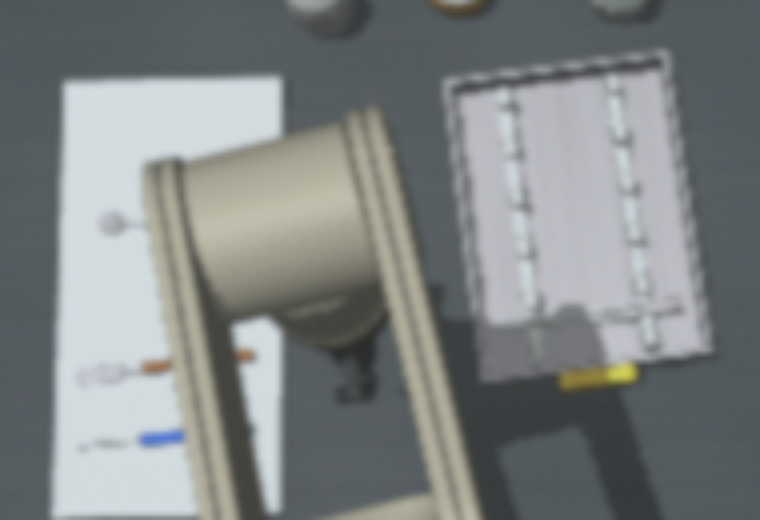

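The forceps lie across lane 1, with their right end at crop (680,305), and the probe has not moved. The arm was still settling, so I'll replan from the commanded pose.

```bash
python3 - <<'E'
from h import *
print(sense()["tool_pos"])
grasp([383.2,331.5],95)
E
```

```text
[455.02026223 164.40045099 113.38866982]
now [455.  164.4 113.4] [ 1.80e+02 -1.00e-01  9.71e+01] t 27.25
call0 dp [0.823, -0.255, 0.218] ang [0.0, -0.0, 0.012] rows>=2.8
call0 dp [0.823, -0.255, 0.505] ang [0.0, -0.0, 0.012] rows>=0.9
```

Request:
step_arm --targets '[{"dp": [0.3, -0.09, 0.08], "angular": [0, 0, 0.01], "fingers": 0.5}, {"dp": [0.6, -0.18, 0.16], "angular": [0, 0, 0.01], "fingers": 0.5}, {"dp": [0.83, -0.255, 0.218], "angular": [0, 0, 0.01], "fingers": 0.5}, {"dp": [0.83, -0.255, 0.218], "angular": [0, 0, 0.01], "fingers": 0.5}, {"dp": [0.83, -0.255, 0.218], "angular": [0, 0, 0.01], "fingers": 0.5}, {"dp": [0.83, -0.255, 0.3], "angular": [0, 0, 0.01], "fingers": 0.5}, {"dp": [0.83, -0.255, 0.3], "angular": [0, 0, 0.01], "fingers": 0.5}, {"dp": [0.83, -0.255, 0.3], "angular": [0, 0, 0.01], "fingers": 0.5}]'

```text
time: 28.25
tool_pos: [385.7, 318.3, 52.8]
tcp_rot: [-180.0, 0.1, 94.9]
ft_force: [0.6, 0.2, -0.1]
finger_gap: 42.8
grip_force: 0.0
```

```bash
python3 - <<'E'
from h import *
grasp([383.2,331.5],95)
E
```

```text
now [385.7 318.3  52.8] [-1.80e+02  1.00e-01  9.49e+01] t 28.25
call0 dp [0.017, -0.007, -0.086] ang [-0.0, 0.0, -0.0] rows>=0.3
call0 dp [0.017, -0.007, 0.201] ang [-0.0, 0.0, -0.0] rows>=0.9
```

Request:
step_arm --targets '[{"dp": [0.017, -0.007, 0.1], "angular": [0, 0, 0], "fingers": 0.5}, {"dp": [0.017, -0.007, 0.17], "angular": [0, 0, 0], "fingers": 0.5}, {"dp": [0.017, -0.007, 0.201], "angular": [0, 0, 0], "fingers": 0.5}, {"dp": [0.017, -0.007, 0.201], "angular": [0, 0, 0], "fingers": 0.6}, {"dp": [0.017, -0.007, 0.201], "angular": [0, 0, 0], "fingers": 0.8}, {"dp": [0.017, -0.007, 0.201], "angular": [0, 0, 0], "fingers": 1}, {"dp": [0.017, -0.007, 0.201], "angular": [0, 0, 0], "fingers": 1}, {"dp": [0.017, -0.007, 0.201], "angular": [0, 0, 0], "fingers": 1}]'

```text
time: 29.25
tool_pos: [384.5, 322.7, 13.7]
tcp_rot: [179.9, -0.0, 95.0]
ft_force: [0.5, -0.3, 6.2]
finger_gap: 7.9
grip_force: 49.5
```

Request:
step_arm --targets '[{"dp": [0, 0, 0], "angular": [0, 0, 0], "fingers": 1}, {"dp": [0, 0, -0.1], "angular": [0, 0, 0], "fingers": 1}, {"dp": [0, 0, -0.35], "angular": [0, 0, 0], "fingers": 1}, {"dp": [0, 0, -0.5], "angular": [0, 0, 0], "fingers": 1}, {"dp": [-0.3, 0.1, -0.5], "angular": [0, 0, 0], "fingers": 1}, {"dp": [-0.6, 0.2, -0.5], "angular": [0, 0, 0], "fingers": 1}, {"dp": [-0.8, 0.2, -0.5], "angular": [0, 0, 0], "fingers": 1}, {"dp": [-0.8, 0.2, -0.5], "angular": [0, 0, 0], "fingers": 1}]'

```text
time: 30.25
tool_pos: [437.8, 163.9, 112.7]
tcp_rot: [-180.0, 0.1, 94.8]
ft_force: [0.5, 0.9, -0.2]
finger_gap: 7.9
grip_force: 48.9
```

```bash
python3 - <<'E'
from h import *
s=sense();print(s["finger_gap"],s["grip_force"])
R=dn(90+TY);q=lane(-42,-10)
plan([[((*q,80),R),((*q,40),R),((*q,23),R)]])
E
```

```text
7.905004740920467 48.91782760620117
now [437.8 163.9 112.7] [-1.80e+02  1.00e-01  9.48e+01] t 30.25
call0 dp [-0.915, 0.33, 0.164] ang [-0.0, 0.0, -0.011] rows>=3.2
call0 dp [-0.915, 0.331, 0.364] ang [-0.0, 0.0, -0.011] rows>=0.6
call0 dp [-0.914, 0.331, 0.449] ang [-0.0, 0.0, -0.011] rows>=0.3
```

Request:
step_arm --targets '[{"dp": [-0.915, 0.331, 0.1], "angular": [0, 0, -0.011], "fingers": 1}, {"dp": [-0.915, 0.331, 0.1], "angular": [0, 0, -0.011], "fingers": 1}, {"dp": [-0.915, 0.331, 0.1], "angular": [0, 0, -0.011], "fingers": 1}, {"dp": [-0.915, 0.331, 0.2], "angular": [0, 0, -0.011], "fingers": 1}, {"dp": [-0.915, 0.331, 0.33], "angular": [0, 0, -0.011], "fingers": 1}, {"dp": [-0.915, 0.331, 0.4], "angular": [0, 0, -0.011], "fingers": 1}, {"dp": [-0.915, 0.331, 0.449], "angular": [0, 0, -0.011], "fingers": 1}, {"dp": [-0.915, 0.331, 0.449], "angular": [0, 0, -0.011], "fingers": 1}]'

```text
time: 31.25
tool_pos: [520.3, -9.5, 23.9]
tcp_rot: [180.0, 0.0, 97.1]
ft_force: [-0.2, 0.3, -0.3]
finger_gap: 7.7
grip_force: 48.9
```

Request:
step_arm --targets '[{"dp": [0, 0, 0], "angular": [0, 0, 0], "fingers": 0.85}, {"dp": [0, 0, 0], "angular": [0, 0, 0], "fingers": 0.65}, {"dp": [0, 0, -0.1], "angular": [0, 0, 0], "fingers": 0.65}, {"dp": [0, 0, -0.35], "angular": [0, 0, 0], "fingers": 0.65}, {"dp": [0.3, 0, -0.5], "angular": [0, 0, 0], "fingers": 0.6}, {"dp": [0.6, 0, -0.5], "angular": [0, 0, 0], "fingers": 0.5}, {"dp": [0.8, 0, -0.5], "angular": [0, 0, 0], "fingers": 0.5}, {"dp": [0.8, 0, -0.5], "angular": [0, 0, 0], "fingers": 0.5}]'

```text
time: 32.25
tool_pos: [499.6, 151.5, 123.4]
tcp_rot: [180.0, -0.0, 97.2]
ft_force: [-0.1, -0.8, 0.3]
finger_gap: 42.7
grip_force: 0.0
```

```bash
python3 - <<'E'
from h import *
s=sense();print(s["finger_gap"],s["grip_force"])
i=snapshot("top")
for n in("spatula","probe","scoop"):
  for cam in("top","scene"):
    if cam=="scene" and n=="spatula": snapshot("scene")
    for f in masks_of(cam,n)[:3]: print(n,cam,round(f["conf"],2),[np.round(v,1) for v in rect(cam,f["pixels"],15)[:4]])
grasp([442,333],96.8)
E
```

```text
42.66176167586519 0.0
spatula top 0.4 [array([439.5, 352.2]), np.float64(97.6), np.float64(93.4), array([11., 93.])]
spatula scene 0.66 [array([469.1, -18. ]), np.float64(96.1), np.float64(140.3), array([ 25., 140.])]
spatula scene 0.59 [array([443.1, 335.2]), np.float64(94.7), np.float64(137.2), array([ 16., 137.])]
probe scene 0.42 [array([515.6, -30.5]), np.float64(95.4), np.float64(93.6), array([17., 94.])]
scoop top 0.47 [array([198.2, 353.4]), np.float64(76.0), np.float64(103.4), array([103.,  16.])]
scoop top 0.44 [array([769.9, 356.9]), np.float64(99.5), np.float64(97.8), array([11., 98.])]
scoop scene 0.65 [array([780.1, 359.4]), np.float64(99.9), np.float64(96.9), array([13., 97.])]
scoop scene 0.62 [array([562.2, 321.5]), np.float64(90.3), np.float64(138.2), array([ 17., 138.])]
scoop scene 0.6 [array([203.7, 333.3]), np.float64(77.5), np.float64(195.9), array([196.,  33.])]
now [500.3 147.8 123.1] [-180.     0.    96.9] t 32.65
call0 dp [0.905, -0.178, 0.265] ang [-0.0, 0.0, 0.001] rows>=3.1
call0 dp [0.905, -0.178, 0.552] ang [-0.0, 0.0, 0.001] rows>=0.9
```

Both placed instruments show in the tray, and the spatula has not moved. I'll pick the spatula.

Request:
step_arm --targets '[{"dp": [0.3, -0.06, 0.09], "angular": [0, 0, 0], "fingers": 0.5}, {"dp": [0.6, -0.12, 0.18], "angular": [0, 0, 0], "fingers": 0.5}, {"dp": [0.905, -0.178, 0.265], "angular": [0, 0, 0], "fingers": 0.5}, {"dp": [0.905, -0.178, 0.3], "angular": [0, 0, 0], "fingers": 0.5}, {"dp": [0.905, -0.178, 0.4], "angular": [0, 0, 0], "fingers": 0.5}, {"dp": [0.905, -0.178, 0.5], "angular": [0, 0, 0], "fingers": 0.5}, {"dp": [0.905, -0.178, 0.552], "angular": [0, 0, 0], "fingers": 0.5}, {"dp": [0.905, -0.178, 0.552], "angular": [0, 0, 0], "fingers": 0.5}]'

```text
time: 33.65
tool_pos: [442.6, 322.9, 12.0]
tcp_rot: [-179.9, 0.1, 96.9]
ft_force: [0.1, -0.2, 1.1]
finger_gap: 42.6
grip_force: 0.0
```

Request:
step_arm --targets '[{"dp": [0, 0, 0], "angular": [0, 0, 0], "fingers": 0.75}, {"dp": [0, 0, 0], "angular": [0, 0, 0], "fingers": 1}, {"dp": [0, 0, 0], "angular": [0, 0, 0], "fingers": 1}, {"dp": [0, 0, 0], "angular": [0, 0, 0], "fingers": 1}, {"dp": [0, 0, 0], "angular": [0, 0, 0], "fingers": 1}, {"dp": [0, 0, -0.1], "angular": [0, 0, 0], "fingers": 1}, {"dp": [0, 0, -0.35], "angular": [0, 0, 0], "fingers": 1}, {"dp": [0, 0, -0.5], "angular": [0, 0, 0], "fingers": 1}]'

```text
time: 34.65
tool_pos: [443.4, 324.6, 115.2]
tcp_rot: [179.9, -0.0, 97.0]
ft_force: [0.1, -0.1, -0.1]
finger_gap: 7.7
grip_force: 49.3
```

Request:
step_arm --targets '[{"dp": [-0.3, -0.1, 0], "angular": [0, 0, 0], "fingers": 1}, {"dp": [-0.6, -0.2, 0], "angular": [0, 0, 0], "fingers": 1}, {"dp": [-0.85, -0.3, 0], "angular": [0, 0, 0], "fingers": 1}, {"dp": [-0.85, -0.3, 0], "angular": [0, 0, 0], "fingers": 1}, {"dp": [-0.85, -0.3, 0], "angular": [0, 0, 0], "fingers": 1}, {"dp": [-0.85, -0.3, 0], "angular": [0, 0, 0], "fingers": 1}, {"dp": [-0.85, -0.3, 0], "angular": [0, 0, 0], "fingers": 1}, {"dp": [-0.85, -0.3, 0], "angular": [0, 0, 0], "fingers": 1}]'

```text
time: 35.65
tool_pos: [403.9, 148.6, 112.6]
tcp_rot: [-180.0, 0.0, 97.1]
ft_force: [-0.2, -0.8, -0.4]
finger_gap: 8.0
grip_force: 49.3
```

```bash
python3 - <<'E'
from h import *
s=sense();print(s["finger_gap"],s["grip_force"])
R=dn(90+TY);q=lane(42,-10)
plan([[((*q,80),R),((*q,40),R),((*q,23),R)]])
E
```

```text
7.966265144006413 49.30512070655823
now [403.9 148.6 112.6] [-180.     0.    97.1] t 35.65
call0 dp [-0.874, 0.892, 0.163] ang [-0.0, 0.0, 0.001] rows>=4.0
call0 dp [-0.874, 0.892, 0.363] ang [-0.0, 0.0, 0.001] rows>=0.6
call0 dp [-0.874, 0.892, 0.448] ang [-0.0, 0.0, 0.001] rows>=0.3
```

Request:
step_arm --targets '[{"dp": [-0.874, 0.892, 0.05], "angular": [0, 0, 0], "fingers": 1}, {"dp": [-0.874, 0.892, 0.05], "angular": [0, 0, 0], "fingers": 1}, {"dp": [-0.874, 0.892, 0.05], "angular": [0, 0, 0], "fingers": 1}, {"dp": [-0.874, 0.892, 0.05], "angular": [0, 0, 0], "fingers": 1}, {"dp": [-0.874, 0.892, 0.05], "angular": [0, 0, 0], "fingers": 1}, {"dp": [-0.874, 0.892, 0.2], "angular": [0, 0, 0], "fingers": 1}, {"dp": [-0.874, 0.892, 0.25], "angular": [0, 0, 0], "fingers": 1}, {"dp": [-0.874, 0.892, 0.25], "angular": [0, 0, 0], "fingers": 1}]'

```text
time: 36.65
tool_pos: [601.1, -3.0, 62.0]
tcp_rot: [-179.9, -0.0, 97.0]
ft_force: [0.5, -0.5, 0.3]
finger_gap: 7.8
grip_force: 49.3
```

```bash
python3 - <<'E'
from h import *
s=sense();print(s["finger_gap"],s["grip_force"])
R=dn(90+TY);q=lane(42,-10)
plan([[((*q,40),R),((*q,23),R)]])
E
```

```text
7.8131244929390515 49.33145821094513
now [601.1  -3.   62. ] [-179.9   -0.    97. ] t 36.65
call0 dp [-0.0, 0.007, 0.11] ang [-0.001, -0.0, 0.001] rows>=0.4
call0 dp [-0.0, 0.007, 0.195] ang [-0.001, -0.0, 0.001] rows>=0.3
```

Request:
step_arm --targets '[{"dp": [0, 0.007, 0.1], "angular": [0, 0, 0], "fingers": 1}, {"dp": [0, 0.007, 0.17], "angular": [0, 0, 0], "fingers": 1}, {"dp": [0, 0.007, 0.195], "angular": [0, 0, 0], "fingers": 1}, {"dp": [0, 0.007, 0.195], "angular": [0, 0, 0], "fingers": 0.85}, {"dp": [0, 0.007, 0.195], "angular": [0, 0, 0], "fingers": 0.65}, {"dp": [0, 0.007, 0.195], "angular": [0, 0, 0], "fingers": 0.65}, {"dp": [0, 0.007, 0.1], "angular": [0, 0, 0], "fingers": 0.65}, {"dp": [0, 0.007, -0.2], "angular": [0, 0, 0], "fingers": 0.65}]'

```text
time: 37.65
tool_pos: [600.5, -3.4, 100.6]
tcp_rot: [-179.6, -0.1, 97.0]
ft_force: [2.6, 0.1, 0.6]
finger_gap: 29.8
grip_force: 0.0
```

Request:
step_arm --targets '[{"dp": [0.3, -0.05, -0.1], "angular": [0, 0, 0], "fingers": 0.6}, {"dp": [0.6, -0.1, -0.1], "angular": [0, 0, 0], "fingers": 0.5}, {"dp": [0.8, -0.1, -0.1], "angular": [0, 0, 0], "fingers": 0.5}, {"dp": [0.8, -0.1, -0.1], "angular": [0, 0, 0], "fingers": 0.5}, {"dp": [0.8, -0.1, -0.1], "angular": [0, 0, 0], "fingers": 0.5}, {"dp": [0.8, -0.1, -0.1], "angular": [0, 0, 0], "fingers": 0.5}, {"dp": [0.8, -0.1, -0.1], "angular": [0, 0, 0], "fingers": 0.5}, {"dp": [0.8, -0.1, -0.1], "angular": [0, 0, 0], "fingers": 0.5}]'

```text
time: 38.65
tool_pos: [564.4, 152.1, 122.7]
tcp_rot: [-180.0, 0.0, 96.9]
ft_force: [-0.6, -0.8, -0.4]
finger_gap: 42.7
grip_force: 0.0
```

```bash
python3 - <<'E'
from h import *
s=sense();print(s["finger_gap"])
snapshot("scene")
for f in masks_of("scene","scoop")[:3]: print(round(f["conf"],2),[np.round(v,1) for v in rect("scene",f["pixels"],15)[:4]])
grasp([561.3,321],91.2)
E
```

```text
42.66348945972099
0.59 [array([561.5, 323.1]), np.float64(90.8), np.float64(134.6), array([ 15., 135.])]
0.59 [array([203.6, 334.2]), np.float64(77.0), np.float64(191.5), array([191.,  29.])]
0.51 [array([779.7, 360.6]), np.float64(101.3), np.float64(97.3), array([14., 97.])]
now [564.4 152.4 122.7] [-180.    0.   97.] t 38.75
call0 dp [0.789, 0.082, 0.263] ang [-0.0, 0.0, 0.032] rows>=2.7
call0 dp [0.789, 0.082, 0.55] ang [-0.0, 0.0, 0.032] rows>=0.9
```

Request:
step_arm --targets '[{"dp": [0.3, 0.03, 0.09], "angular": [0, 0, 0.032], "fingers": 0.5}, {"dp": [0.6, 0.06, 0.18], "angular": [0, 0, 0.032], "fingers": 0.5}, {"dp": [0.789, 0.082, 0.263], "angular": [0, 0, 0.032], "fingers": 0.5}, {"dp": [0.789, 0.082, 0.3], "angular": [0, 0, 0.032], "fingers": 0.5}, {"dp": [0.789, 0.082, 0.4], "angular": [0, 0, 0.032], "fingers": 0.5}, {"dp": [0.789, 0.082, 0.5], "angular": [0, 0, 0.032], "fingers": 0.5}, {"dp": [0.789, 0.082, 0.55], "angular": [0, 0, 0.032], "fingers": 0.5}, {"dp": [0.789, 0.082, 0.55], "angular": [0, 0, 0.032], "fingers": 0.5}]'

```text
time: 39.75
tool_pos: [560.6, 310.2, 11.2]
tcp_rot: [-179.9, 0.1, 91.2]
ft_force: [0.3, 0.1, 0.7]
finger_gap: 42.7
grip_force: 0.0
```

Request:
step_arm --targets '[{"dp": [0, 0, 0], "angular": [0, 0, 0], "fingers": 0.75}, {"dp": [0, 0, 0], "angular": [0, 0, 0], "fingers": 1}, {"dp": [0, 0, 0], "angular": [0, 0, 0], "fingers": 1}, {"dp": [0, 0, 0], "angular": [0, 0, 0], "fingers": 1}, {"dp": [0, 0, 0], "angular": [0, 0, 0], "fingers": 1}, {"dp": [0, 0, -0.1], "angular": [0, 0, 0], "fingers": 1}, {"dp": [0, 0, -0.35], "angular": [0, 0, 0], "fingers": 1}, {"dp": [0, 0, -0.5], "angular": [0, 0, 0], "fingers": 1}]'

```text
time: 40.75
tool_pos: [562.4, 312.0, 116.6]
tcp_rot: [179.8, -0.1, 91.2]
ft_force: [1.3, 0.0, 0.9]
finger_gap: 7.9
grip_force: 49.5
```

Request:
step_arm --targets '[{"dp": [-0.3, 0.1, 0], "angular": [0, 0, 0], "fingers": 1}, {"dp": [-0.6, 0.2, 0], "angular": [0, 0, 0], "fingers": 1}, {"dp": [-0.85, 0.3, 0], "angular": [0, 0, 0], "fingers": 1}, {"dp": [-0.85, 0.3, 0], "angular": [0, 0, 0], "fingers": 1}, {"dp": [-0.85, 0.3, 0], "angular": [0, 0, 0], "fingers": 1}, {"dp": [-0.85, 0.3, 0], "angular": [0, 0, 0], "fingers": 1}, {"dp": [-0.85, 0.3, 0], "angular": [0, 0, 0], "fingers": 1}, {"dp": [-0.85, 0.3, 0], "angular": [0, 0, 0], "fingers": 1}]'

```text
time: 41.75
tool_pos: [624.7, 143.6, 112.7]
tcp_rot: [-180.0, 0.0, 91.3]
ft_force: [-0.3, -1.4, 0.2]
finger_gap: 8.0
grip_force: 49.5
```

```bash
python3 - <<'E'
from h import *
s=sense();print(s["finger_gap"],s["grip_force"])
R=dn(90+TY);q=lane(84,-10)
plan([[((*q,80),R),((*q,40),R),((*q,23),R)]])
E
```

```text
7.970697445661388 49.512675404548645
now [624.7 143.6 112.7] [-180.     0.    91.3] t 41.75
call0 dp [-0.71, 0.081, 0.164] ang [-0.0, 0.0, -0.03] rows>=2.3
call0 dp [-0.71, 0.081, 0.364] ang [-0.0, 0.0, -0.03] rows>=0.6
call0 dp [-0.71, 0.081, 0.449] ang [-0.0, 0.0, -0.03] rows>=0.3
```

Request:
step_arm --targets '[{"dp": [-0.71, 0.081, 0.1], "angular": [0, 0, -0.03], "fingers": 1}, {"dp": [-0.71, 0.081, 0.1], "angular": [0, 0, -0.03], "fingers": 1}, {"dp": [-0.71, 0.081, 0.1], "angular": [0, 0, -0.03], "fingers": 1}, {"dp": [-0.71, 0.081, 0.1], "angular": [0, 0, -0.03], "fingers": 1}, {"dp": [-0.71, 0.081, 0.25], "angular": [0, 0, -0.03], "fingers": 1}, {"dp": [-0.71, 0.081, 0.38], "angular": [0, 0, -0.03], "fingers": 1}, {"dp": [-0.71, 0.081, 0.449], "angular": [0, 0, -0.03], "fingers": 1}, {"dp": [-0.71, 0.081, 0.449], "angular": [0, 0, -0.03], "fingers": 1}]'

```text
time: 42.75
tool_pos: [644.6, 2.8, 23.6]
tcp_rot: [180.0, 0.0, 96.7]
ft_force: [-0.4, -0.2, -0.5]
finger_gap: 7.7
grip_force: 53.5
```

Request:
step_arm --targets '[{"dp": [0, 0, 0], "angular": [0, 0, 0], "fingers": 0.85}, {"dp": [0, 0, 0], "angular": [0, 0, 0], "fingers": 0.65}, {"dp": [0, 0, -0.1], "angular": [0, 0, 0], "fingers": 0.65}, {"dp": [0, 0, -0.35], "angular": [0, 0, 0], "fingers": 0.65}, {"dp": [0, 0, -0.65], "angular": [0, 0, 0], "fingers": 0.65}, {"dp": [0.3, 0, -0.9], "angular": [0, 0, 0], "fingers": 0.6}, {"dp": [0.6, 0, -0.9], "angular": [0, 0, 0], "fingers": 0.6}, {"dp": [0.9, 0, -0.9], "angular": [0, 0, 0], "fingers": 0.6}]'

```text
time: 43.75
tool_pos: [625.3, 173.9, 207.0]
tcp_rot: [179.7, 0.0, 96.6]
ft_force: [0.7, -0.4, -0.9]
finger_gap: 34.2
grip_force: 0.0
```

Request:
step_arm --targets '[{"dp": [0.3, -0.3, -0.1], "angular": [0, 0, 0], "fingers": 0.6}, {"dp": [0.6, -0.6, -0.1], "angular": [0, 0, 0], "fingers": 0.6}, {"dp": [0.9, -0.9, -0.1], "angular": [0, 0, 0], "fingers": 0.6}, {"dp": [0.9, -0.9, -0.1], "angular": [0, 0, 0], "fingers": 0.6}, {"dp": [0.9, -0.9, -0.1], "angular": [0, 0, 0], "fingers": 0.6}, {"dp": [0.9, -0.9, -0.1], "angular": [0, 0, 0], "fingers": 0.6}, {"dp": [0.9, -0.9, -0.1], "angular": [0, 0, 0], "fingers": 0.6}, {"dp": [0.9, -0.9, -0.1], "angular": [0, 0, 0], "fingers": 0.6}]'

```text
time: 44.75
tool_pos: [425.8, 329.5, 222.7]
tcp_rot: [-180.0, 0.0, 96.5]
ft_force: [-0.1, 0.5, -0.0]
finger_gap: 33.7
grip_force: 0.0
```

```bash
python3 - <<'E'
from h import *
i=snapshot("top");j=snapshot("scene");print(sense()["tool_pos"])
a=cv2.resize(i[135:245,285:445],None,fx=5,fy=5,interpolation=cv2.INTER_CUBIC)
cv2.imwrite("pics/end_t.png",a)
cv2.imwrite("pics/end_s.png",cv2.resize(j[150:290,180:380],None,fx=4,fy=4,interpolation=cv2.INTER_CUBIC))
a=np.radians(TY);X=np.array([np.cos(a),np.sin(a)]);Y=np.array([-X[1],X[0]])
for cam in("top","scene"):
  for n in("forceps","probe","spatula","scoop"):
    for f in masks_of(cam,n)[:3]:
        r=rect(cam,f["pixels"],25)
        if abs(r[0][1])<120: print(cam,n,round(f["conf"],2),"tray x,y",np.round([(r[0]-TC)@X,(r[0]-TC)@Y],1),"ang",round(r[1]-TY,1),round(r[2]))
E
```

```text
[425.4540635  329.65120394 222.51911951]
top forceps 0.53 tray x,y [-41.7 -20.8] ang 90.2 84
top forceps 0.46 tray x,y [-84.6  29. ] ang 89.4 74
top scoop 0.64 tray x,y [193.7 -60.8] ang 170.4 70
scene forceps 0.49 tray x,y [-82.7  -0.6] ang 90.0 140
scene forceps 0.31 tray x,y [182.8 -70.3] ang 57.5 113
scene probe 0.49 tray x,y [-39.  -22.6] ang 89.7 81
scene spatula 0.57 tray x,y [43.8  0.3] ang 89.1 138
scene scoop 0.71 tray x,y [-38.5   2.4] ang 89.4 132
```

View pics/end_t.png

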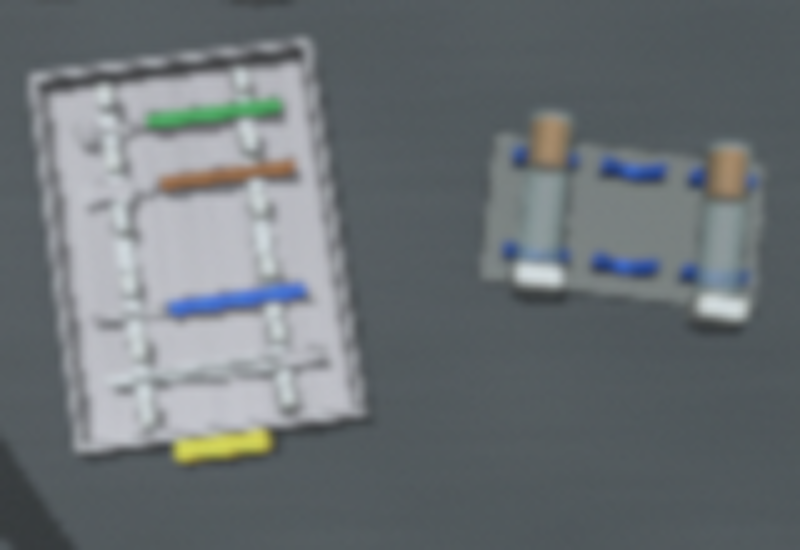

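View pics/end_s.png

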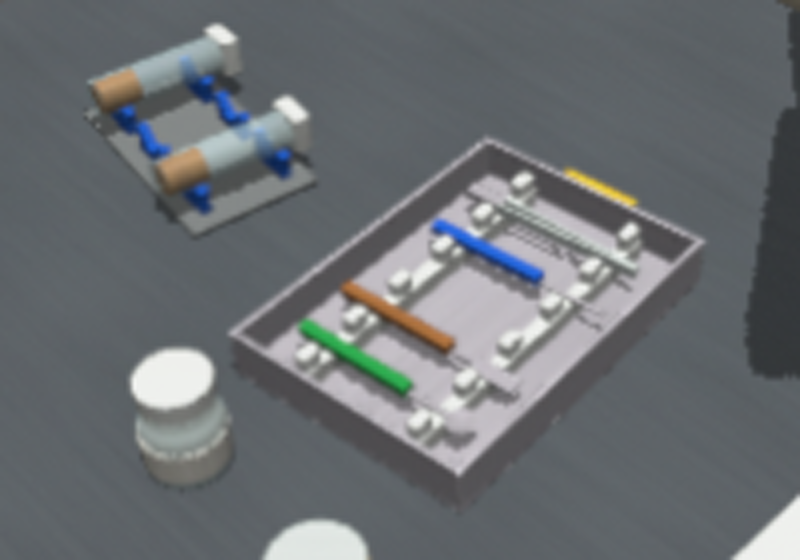

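The top crop shows the forceps, probe, (empty), spatula and scoop in lanes 1, 2, 4 and 5. Each lies between the teeth, and both tubes rest in their saddles. The scene crop agrees. I'll look once at the area the arm covered at the start, in case there is a third tube.

```bash
python3 - <<'E'
from h import *
i=snapshot("top");cv2.imwrite("pics/full.png",i)
print([(np.round(f["at"]),round(f["conf"],2)) for f in pinpoint("top","tube_a")])
E
```

```text
[(array([393., 156.]), 0.72), (array([427., 163.]), 0.55)]
```

View pics/full.png

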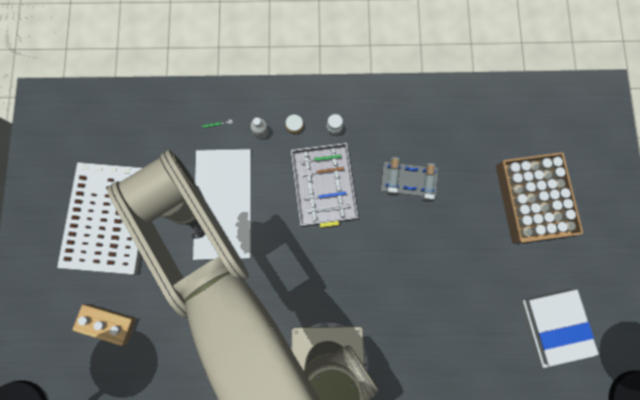

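The full view shows an empty board and no third upright tube; the racked and boxed ones are decoys. The bystanders at (260,128), (294,123) and (335,124) are where they started. Handing in.

```bash
python3 -c "
from bench import *
print(hand_in())"
```

```text
the job is handed in; nothing more can be done
None
```

I packed and handed in the kit: forceps, probe, spatula and scoop are in lanes 1, 2, 4 and 5 (no hook was there, so lane 3 is empty), both tubes lie in the cradle's outer lanes, and the last pictures looked right, but `hand_in()` returned no verdict.

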